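Set the dropper bottles in their drip dishes

ROBOT

A 6-joint arm with a two-finger parallel gripper is mounted at the origin on the work surface. World frame = base frame: x ahead of the robot, y to its left, z up, the work surface at z = 0. Lengths are in m, angles in rad, forces in N, time in s.
With the tool pointing down it reaches from about 0.225 to 0.875 m from the base axis. Payload 3.4 kg.
Tool frame: the origin (TCP) lies between the finger pads; the fingertips stand 19 mm ahead of it and the grasp point (between the pads) is the TCP (manip.tip_reach is the distance from the TCP to the fingertips, in m); z points along the fingers, x is the direction in which the jaws open and shut, and the axes are right-handed (so a half turn about z gives the same grasp; the last joint's range is limited). The gripper opens to 85 mm and grips with 20 to 120 N. Pads are 22 mm wide; open, the fingers measure 114 mm over their backs; the gripper's body (76 mm by 85 mm) begins 54 mm behind the grasp point. The pads swing forward as they close: fully open they stand 13 mm farther back than shut.
Start: joints at [-1.316, 0.276, 1.505, -0, 1.361, -0.121], TCP at [0.211, -0.535, 0.25] pointing down, gripper open.
Joint ranges: [-2.89, 2.89], [-0.75, 2.08], [0.22, 2.7], [-1.18, 4.32], [0.11, 2.71], [-2.7, 2.7]. Speed limits (rad/s): [2.57, 2.57, 3.14, 3.14, 3.14, 3.14].

INTERFACE

Orientations are given as a unit quaternion [w, x, y, z].
In Python, from rig import manip gives the robot as it stands.
- The arm moves only by the tool send_rows, never from a script. Its arguments are lists of equal length, an entry for each row: "delta_pos": the shift along the tool's x, y, z normalised to -1 to 1, where 1 is 40 cm, a list of three; "angular": the turn, a rotation vector about the tool's x, y, z normalised to -1 to 1, where 1 is 0.08 rad, a list of three. A call has 1 to 5 rows; each row shifts and turns the commanded pose from where the row before left it, along the tool's axes as they then stand; what a row does not reach is not made up. A row lasts 1/12 s, in which the tool goes at most 41.7 mm and 7.16 degrees, less where a joint would pass 70% of its speed; a pose out of reach is approached as far as the arm can. A call with a number of a shift or a turn outside -1 to 1 is refused whole. A call with a gripper value outside its range is refused whole. "hand" is the finger opening in mm, from 0 to 85.4, set as the call begins (left out, the last holds). The fingers move at their own pace and stop on an object; "squeeze" is the grip in N (left out, the last holds). Time passes only in rows, so rows that do not move let the fingers close. It gives the time, the measured TCP pose, the force and the opening at its end, in the units of the state.
- manip.get_state(): the state, without advancing time (a new reading comes with each control period).
- manip.get_image(name): name is "scene" or "top"; returns the picture (420x560x3 uint8, blue, green, red); there is no depth.
- manip.calibration(name): a dict with "fx", "fy", "cx", "cy" (pixels), "camera_from_world" (4x4, takes a point from world to camera coordinates). Camera axes: x right, y up, looking along -z (the intrinsics and any distortion apply to the point x, -y, -z); pixel columns grow to the right and rows downward; lengths in m; the calibration is good to about 2 mm. A picture is of the moment at which its call begins. calibration takes no time and is no camera call.
- manip.sign_off(): hands the job in, once; it reports no verdict.
The state is a dict: "clock": time; "qpos": joint angles; "qd": joint speeds; "effort": joint torques, N m; "position": TCP position; "ee_rot": TCP orientation; "contact_force": force on the tool from outside, world axes, zero at the start; "moment": the same for the moment, N m; "width": finger opening in m.
Only numpy, scipy, OpenCV 4.12 (cv2) and the standard library are available. Lean on these libraries where they do the work, as an engineer would, in place of code of your own. Each camera call takes 0.05 s, during which the arm holds its last target.

TASK

Stand each of the four dropper bottles (the amber ones with a bulb on top) upright and flat inside the drip dish of its own size rank: the largest bottle in the largest dish, and so on down to the smallest bottle in the smallest dish, in any order. Set the glass down gently without letting it drop, knock nothing over, and leave the two flat-capped bottles where they stand.

Things in the scene. Friction and masses are not known exactly. Their poses are not given: they have to be found in the camera images.
- dropper_tiny: smallest of four dropper bottles: amber, white label, loose, upright, 24 mm diameter, about 30 g; shoulder slopes in to a 15 mm neck 28 mm above the underside; black collar 20 mm in diameter from 31 to 51 mm (grip here from above), then a rigid brown-red bulb 15 mm thick, its top at 72 mm. Origin: centre of the underside; z up; round, yaw means nothing
- dropper_small: second smallest of four dropper bottles: amber, white label, loose, upright, 34 mm diameter, about 60 g; shoulder slopes in to a 15 mm neck 48 mm above the underside; black collar 22 mm in diameter from 51 to 71 mm (grip here from above), then a rigid brown-red bulb 15 mm thick, its top at 92 mm. Origin: centre of the underside; z up; round, yaw means nothing
- dropper_medium: second largest of four dropper bottles: amber, white label, loose, upright, 44 mm diameter, about 110 g; shoulder slopes in to a 15 mm neck 68 mm above the underside; black collar 24 mm in diameter from 71 to 91 mm (grip here from above), then a rigid brown-red bulb 15 mm thick, its top at 112 mm. Origin: centre of the underside; z up; round, yaw means nothing
- dropper_large: largest of four dropper bottles: amber, white label, loose, upright, 56 mm diameter, about 200 g; shoulder slopes in to a 15 mm neck 88 mm above the underside; black collar 28 mm in diameter from 91 to 111 mm (grip here from above), then a rigid brown-red bulb 15 mm thick, its top at 132 mm. Origin: centre of the underside; z up; round, yaw means nothing
- capped_narrow: a screw-cap bottle, no dropper, to be left alone: amber, white label, loose, 36 mm in diameter, flat black cap 30 mm in diameter and no bulb, 80 mm high in all. Origin: centre of its underside; z up; its yaw means nothing
- capped_wide: a screw-cap bottle, no dropper, to be left alone: amber, white label, loose, 50 mm in diameter, flat black cap 38 mm in diameter and no bulb, 98 mm high in all. Origin: centre of its underside; z up; its yaw means nothing
- dish_tiny: the smallest of the four drip dishes, for the smallest dropper bottle: shallow round bare steel dish fixed to the bench, 44 mm inside and 49 mm outside diameter, rim 9 mm above the bench, flat floor 3 mm above the bench, empty at the start. Origin: centre of its underside, at bench height; z up; its yaw means nothing
- dish_small: the second smallest of the four drip dishes, for the second smallest dropper bottle: shallow round bare steel dish fixed to the bench, 56 mm inside and 61 mm outside diameter, rim 9 mm above the bench, flat floor 3 mm above the bench, empty at the start. Origin: centre of its underside, at bench height; z up; its yaw means nothing
- dish_medium: the second largest of the four drip dishes, for the second largest dropper bottle: shallow round bare steel dish fixed to the bench, 70 mm inside and 75 mm outside diameter, rim 9 mm above the bench, flat floor 3 mm above the bench, empty at the start. Origin: centre of its underside, at bench height; z up; its yaw means nothing
- dish_large: the largest of the four drip dishes, for the largest dropper bottle: shallow round bare steel dish fixed to the bench, 86 mm inside and 91 mm outside diameter, rim 9 mm above the bench, flat floor 3 mm above the bench, empty at the start. Origin: centre of its underside, at bench height; z up; its yaw means nothing
There are look-alikes about, which are no part of the job. What is shaped like the dropper_large but yellow is not meant.

How it is judged:
By the outcome, as a careful person would: the job done as asked, in the order asked, and still so for the second after the job is handed in, with the robot touching nothing.
It also fails if it takes over 120 s, if anything falls off the work surface, if the arm or the gripper's body presses on something with over 40 N, if the wrist force passes 120 N, or if a joint passes its speed limit or range.

## Working session

There is one attempt and no reset: what is moved stays moved. The work goes in short steps, Python scripts to look and compute and a tool call to move; the robot and the scene stay as the last step left them, time stands still between calls to the robot, and variables do not carry over. Pictures are saved under pics/ and viewed, and the job is handed in when it is done.

Besides the shell and the picture viewer there is one more tool, called after "Request:" as name(argument=value, ...) on one line, values as JSON. send_rows: Moves the arm, as the interface text tells. Scaled input: -1 to 1 covers 40 cm each way for a shift and 0.08 rad each way for a turn. Its arguments: {"type":"object","properties":{"delta_pos":{"type":"array","items":{"type":"array","items":{"type":"number"}}},"angular":{"type":"array","items":{"type":"array","items":{"type":"number"}}},"hand":{"type":"number"},"squeeze":{"type":"number"}},"required":["delta_pos","angular"]}

```bash
ls; mkdir -p pics
python3 - <<'E'
from rig import manip
import cv2
print(manip.get_state())
for n in("scene","top"):
    im=manip.get_image(n); cv2.imwrite(f"pics/{n}0.png",im)
    print(n,manip.calibration(n))
E
```

```text
pics
{'clock': 0.0, 'qpos': array([-1.31600299e+00,  2.76628464e-01,  1.50613729e+00, -8.65626761e-06,
        1.36065718e+00, -1.21004102e-01]), 'qd': array([-0.00108302,  0.00052796,  0.00319269, -0.00071955,  0.00101552,
       -0.00073732]), 'effort': array([-1.19083281e-03, -4.16774690e+01, -2.45804554e+01, -4.86177178e-04,
        1.10527565e-02, -3.27145180e-06]), 'position': array([ 0.21090197, -0.53441166,  0.24941891]), 'ee_rot': array([-5.99214788e-04,  8.26745117e-01, -5.62575928e-01, -6.91697408e-04]), 'contact_force': array([-0.55400476,  0.05396322, -0.17106705]), 'moment': array([0.0154357 , 0.01440342, 0.02480626]), 'width': 0.08541940234581803}
scene {'fx': 452.7970266549012, 'fy': 452.7970266549012, 'cx': 279.0670812358066, 'cy': 212.2358569998753, 'camera_from_world': array([[ 0.73609609,  0.67656043, -0.02070104, -0.36530375],
       [-0.47663094,  0.53980351,  0.69385526,  0.20933162],
       [ 0.48060951, -0.50087739,  0.71981688, -1.30679935],
       [ 0.        ,  0.        ,  0.        ,  1.        ]])}
top {'fx': 502.3903943749312, 'fy': 502.3903943749312, 'cx': 271.394248788825, 'cy': 209.92199174180385, 'camera_from_world': array([[-0.00174096, -0.99998967, -0.00419822, -0.00530141],
       [ 0.99623666, -0.00209821,  0.08664936, -0.49555635],
       [-0.08665727, -0.00403157,  0.99623003, -1.11977964],
       [ 0.        ,  0.        ,  0.        ,  1.        ]])}
```

View pics/scene0.png

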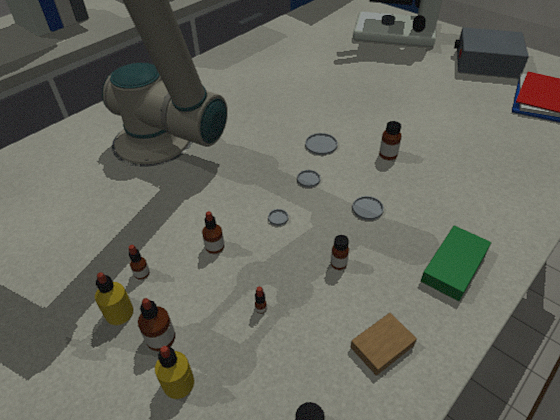

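View pics/top0.png

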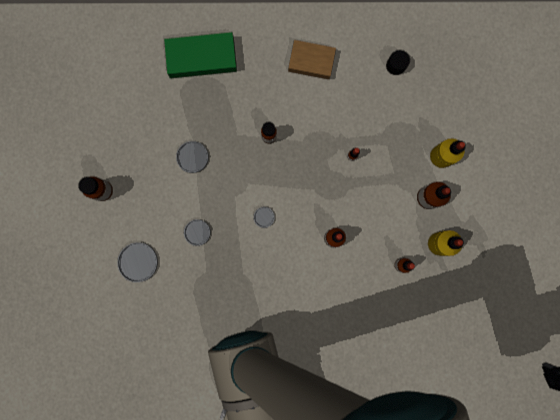

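```bash
cat > h.py <<'E'
import numpy as np,cv2
from rig import manip
def cam(n):
    c=manip.calibration(n);T=c["camera_from_world"];R=T[:3,:3];t=T[:3,3];return c,R,t
def ray(n,u,v):
    c,R,t=cam(n);d=R.T@np.array([(u-c["cx"])/c["fx"],-(v-c["cy"])/c["fy"],-1.]);return -R.T@t,d/np.linalg.norm(d)
def plane(n,u,v,z):
    o,d=ray(n,u,v);return o+d*(z-o[2])/d[2]
def proj(n,p):
    c,R,t=cam(n);q=R@np.array(p)+t;return np.array([c["cx"]+c["fx"]*q[0]/-q[2],c["cy"]-c["fy"]*q[1]/-q[2]])
def tri(p1,p2):
    o1,d1=ray("top",*p1);o2,d2=ray("scene",*p2)
    A=np.array([d1,-d2]).T;s=np.linalg.lstsq(A,o2-o1,rcond=None)[0]
    a=o1+s[0]*d1;b=o2+s[1]*d2;return (a+b)/2,np.linalg.norm(a-b)
E
python3 - <<'E'
import cv2,numpy as np
t=cv2.imread("pics/top0.png");s=cv2.imread("pics/scene0.png")
cv2.imwrite("pics/c1.png",cv2.resize(t[120:290,310:480],(600,600),interpolation=cv2.INTER_CUBIC))
cv2.imwrite("pics/c2.png",cv2.resize(s[200:400,85:285],(600,600),interpolation=cv2.INTER_CUBIC))
cv2.imwrite("pics/c3.png",cv2.resize(t[130:290,110:290],(675,600),interpolation=cv2.INTER_CUBIC))
E
```

```text
(no output)
```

View pics/c1.png

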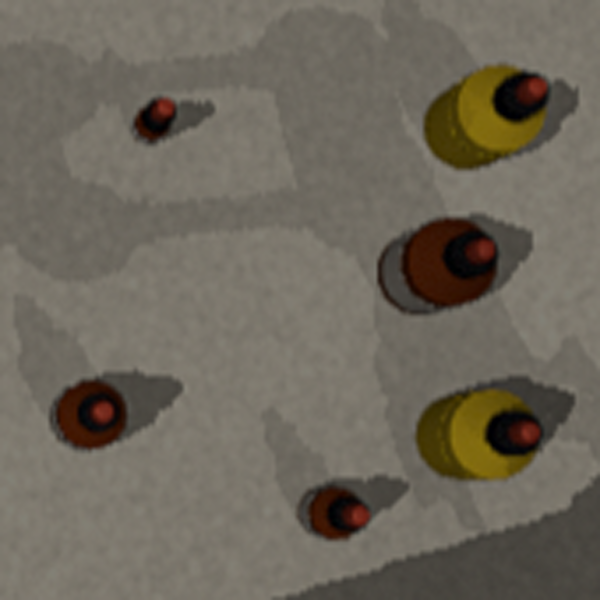

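View pics/c2.png

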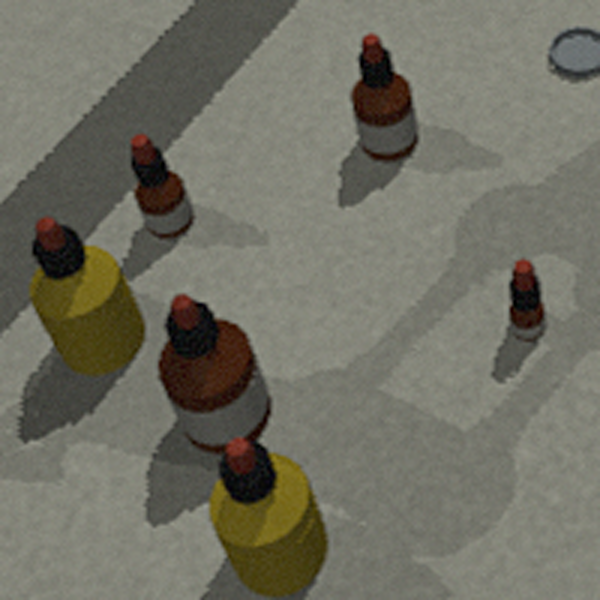

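View pics/c3.png

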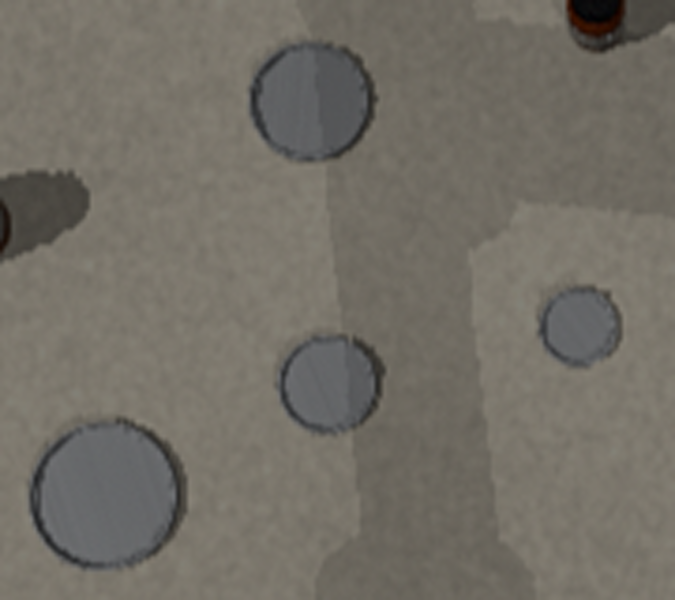

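Candidates: the amber droppers are tiny top(354,154), small (405,265), medium (336,237), large (435,194). The yellow look-alikes are at (450,152) and (446,243), the capped bottles at (268,131) and (93,187). The dishes in the top view are large (138,261), medium (193,157), small (198,232), tiny (265,217). The crops confirm this choice: amber with white label and a red bulb.

Run:
```python
from h import *
t=cv2.imread("pics/top0.png");s=cv2.imread("pics/scene0.png")
def comps(m,mn):
    n,l,st,c=cv2.connectedComponentsWithStats(m.astype(np.uint8));return [(c[i],st[i]) for i in range(1,n) if st[i][4]>=mn]
def red(im):
    b,g,r=[x.astype(int) for x in cv2.split(cv2.GaussianBlur(im,(3,3),0))];return (b>28)&(r-g>45)&(r>95)
for n,im in(("top",t),("scene",s)):
    for c,st in comps(red(im),6): print(n,c.round(1),st)
b,g,r=[x.astype(int) for x in cv2.split(cv2.GaussianBlur(t,(3,3),0))]
m=((b-r)>-1)&(b>60); m=cv2.morphologyEx(m.astype(np.uint8),cv2.MORPH_OPEN,np.ones((3,3)))
for c,st in comps(m,150):
    x=[plane("top",*c,.004)]; w=st[2]; 
    sc=np.linalg.norm(plane("top",c[0]+1,c[1],.004)-x[0])
    print("dish",c.round(1),st, x[0].round(4),"dia",(2*np.sqrt(st[4]/np.pi)*sc).round(4), "in scene",proj("scene",x[0]).round(1))
```

```text
scene [533.7  79.7] [517  72  43  28  75]
scene [208.2 212.8] [207 212   4   3   8]
scene [130.8 246.1] [129 245   5   3  12]
scene [ 99.8 274.1] [ 98 273   5   3  12]
scene [258.9 288.4] [257 287   5   4  15]
scene [145.4 300. ] [143 299   5   3  12]
scene [163.5 348.4] [161 346   6   6  27]
dish [192.1 156.5] [177 142  31  30 742] [0.6223 0.1784 0.004 ] dia 0.0717 in scene [367.4 207.3]
dish [263.7 216.9] [254 208  20  19 304] [0.481  0.0116 0.004 ] dia 0.0453 in scene [277.6 216.8]
dish [196.8 232.1] [185 220  25  25 499] [0.4461 0.1654 0.004 ] dia 0.058 in scene [308. 178.]
dish [137.5 261.8] [ 118  243   39   38 1157] [0.3786 0.3005 0.004 ] dia 0.0879 in scene [320.6 143.2]
```

Run:
```python
from h import *
t=cv2.imread("pics/top0.png");s=cv2.imread("pics/scene0.png")
for n,im,pt in(("top",t,(354,153)),("top",t,(337,236)),("scene",s,(149,303)),("scene",s,(258,291))):
    print(n,pt);print(im[pt[1]-5:pt[1]+6,pt[0]-5:pt[0]+6][:,:,::-1].tolist().__len__())
    for row in im[pt[1]-5:pt[1]+9,pt[0]-5:pt[0]+6][:,:,::-1]: print(' '.join('%3d/%3d/%3d'%tuple(p) for p in row))
```

```text
top (354, 153)
11
112/107/ 98 116/111/101 110/106/ 97  83/ 82/ 75  48/ 43/ 39  66/ 42/ 36  92/ 37/ 29 102/ 43/ 33 106/ 49/ 39 106/ 71/ 61 100/ 94/ 85
113/110/101 112/107/ 98  87/ 83/ 74  41/ 40/ 37  29/ 10/  9  62/ 17/ 11 117/ 37/ 24 112/ 36/ 23 109/ 34/ 22 106/ 38/ 28  82/ 59/ 52
 98/ 93/ 85  82/ 73/ 65  46/ 41/ 36  17/  7/  8  48/ 11/  5  73/ 23/ 14 125/ 47/ 34 121/ 45/ 32 113/ 36/ 24 102/ 30/ 18  67/ 36/ 30
 74/ 61/ 53  38/ 21/ 15  10/  9/  7  17/  5/  6  58/ 16/  8  73/ 24/ 14 110/ 41/ 30 122/ 45/ 31 118/ 43/ 29 102/ 32/ 20  47/ 28/ 24
 57/ 36/ 25  11/  0/  0   1/  5/  6  18/  7/  9  55/ 15/  7  63/ 20/ 13  75/ 24/ 14  91/ 32/ 22  87/ 27/ 17  71/ 19/ 11  34/ 27/ 24
 48/ 18/  6   7/  0/  1   0/  3/  5  14/  8/ 10  40/ 13/  9  48/ 15/  9  52/ 15/  7  49/ 14/  6  33/  7/  2  24/ 10/ 10  40/ 40/ 36
 49/ 16/  0  22/  4/  0   0/  1/  3   6/  5/  7  16/  9/ 10  27/ 13/ 13  33/ 11/  8  24/  5/  4   8/  4/  3  27/ 28/ 25  66/ 64/ 59
 49/ 13/  0  28/  7/  0   5/  1/  3   2/  4/  5   4/  8/  8   8/  8/  9   9/  7/  7   6/  2/  3  11/  8/  8  45/ 43/ 38  78/ 75/ 68
 54/ 20/  8  46/ 14/  0  3
[... 5667 characters left out ...]
/ 12  63/ 33/ 16  52/ 11/ 17  14/  5/  0
135/137/126 107/108/ 98  19/ 21/ 23  20/ 14/  5  54/ 28/ 21  58/ 25/ 16  58/ 19/ 26  55/ 12/  9  64/ 35/ 35  39/ 12/  8   0/  4/  6
136/137/127 116/116/106  33/ 32/ 30   7/  9/  7  32/ 13/ 22  55/ 35/ 31  56/ 21/  9  59/ 22/ 18  46/ 17/ 15  33/ 29/ 27   8/  1/  1
137/139/126 118/119/109  52/ 54/ 50   7/  6/  0   3/  9/ 14  16/ 22/ 19  19/ 22/ 17  15/ 17/ 16   2/ 10/ 10  14/ 20/ 17  11/ 10/ 15
135/136/123 118/119/108  54/ 53/ 48   0/  0/  2  16/  9/ 17  13/  7/  8  14/ 18/ 15  21/ 14/ 20  21/ 15/ 13   6/  6/  7   7/  5/  6
136/135/127 122/124/115  63/ 59/ 57  14/ 17/ 16   6/  6/  6   8/  8/  8   7/  7/  8  25/ 21/ 23   6/  7/  7  23/ 26/ 22  12/ 15/ 23
```

Run:
```python
from h import *
t=cv2.imread("pics/top0.png");s=cv2.imread("pics/scene0.png")
def near(im,pt,rad):
    b,g,r=[x.astype(int) for x in cv2.split(im)]
    w=((r>88)&(r-g>45)&(r>1.9*g)).astype(float);yy,xx=np.mgrid[:im.shape[0],:im.shape[1]]
    w*=(np.hypot(xx-pt[0],yy-pt[1])<rad)
    return np.array([(xx*w).sum(),(yy*w).sum()])/w.sum(),w.sum()
for nm,h,a,b in(("tiny",.072,(356,151),(259,289)),("small",.092,(407,265),(132,247)),("medium",.112,(338,236),(209,214)),("large",.132,(445,191),(147,300))):
    p1,n1=near(t,a,7);p2,n2=near(s,b,6)
    X,e=tri(p1,p2)
    print(nm,p1.round(1),p2.round(1),n1,n2,"tri",X.round(4),"gap",e.round(4),"plane top",plane("top",*p1,h-.002).round(4),"sc",plane("scene",*p2,h-.002).round(4))
for nm,h,a in(("yA",.132,(458,147)),("yB",.132,(457,242))):
    p1,n1=near(t,a,7);print(nm,p1,plane("top",*p1,h-.002).round(4))
for nm,h,a in(("capN",.08,(268,128)),("capW",.098,(90,184))): print(nm,plane("top",*a,h).round(3))
```

```text
tiny [356.4 149.8] [258.9 288.4] 16.0 17.0 tri [ 0.6239 -0.1935  0.0687] gap 0.0001 plane top [ 0.6236 -0.1933  0.07  ] sc [ 0.6246 -0.194   0.07  ]
small [411.4 265.9] [131.1 246.3] 17.0 16.0 tri [ 0.3704 -0.3021  0.0887] gap 0.0005 plane top [ 0.3703 -0.302   0.09  ] sc [ 0.3718 -0.3024  0.09  ]
medium [339.  236.1] [208.2 212.9] 20.0 12.0 tri [ 0.433  -0.1474  0.1083] gap 0.0005 plane top [ 0.4328 -0.1473  0.11  ] sc [ 0.4346 -0.1481  0.11  ]
large [446.9 190.4] [145.2 300.5] 11.0 19.0 tri [ 0.5261 -0.3686  0.1282] gap 0.0004 plane top [ 0.5258 -0.3681  0.13  ] sc [ 0.5276 -0.3688  0.13  ]
yA [461.75  144.375] [ 0.6218 -0.4019  0.13  ]
yB [459.5        242.28571429] [ 0.419  -0.3904  0.13  ]
capN [0.67  0.001 0.08 ]
capW [0.545 0.38  0.098]
```

```bash
cat > d.py <<'E'
import sys
from h import *
from scipy.spatial.transform import Rotation as Ro
s=manip.get_state();w,x,y,z=s["ee_rot"];R=Ro.from_quat([x,y,z,w]).as_matrix()
d=lambda v:(R.T@np.array(v)/.4)
print("t",s["clock"],"pos",s["position"].round(4),"F",s["contact_force"].round(2),"width",round(s["width"],4),"tilt deg",np.degrees(np.arccos(-R[2,2])).round(2),"j",s["qpos"].round(2))
p=s["position"].copy()
for a in sys.argv[1:]:
    q=np.array(eval(a));print(a,"mm",((q-p)*1000).round(1),"tool units",d(q-p).round(4),"rows>=",int(np.ceil(np.linalg.norm(q-p)/.041)));p=q
E
python3 -c "
from rig import manip;print(manip.tip_reach)"
python3 d.py .433,-.1474,.25 .433,-.1474,.087
```

```text
0.019
t 0.1 pos [ 0.2109 -0.5344  0.2495] F [ 0.09 -0.45 -0.35] width 0.0853 tilt deg 0.09 j [-1.32  0.28  1.51  0.    1.36 -0.12]
.433,-.1474,.25 mm [222.1 387.    0.5] tool units [-6.963e-01 -8.715e-01  2.000e-04] rows>= 11
.433,-.1474,.087 mm [   0.    0. -163.] tool units [7.000e-04 1.000e-04 4.075e-01] rows>= 4
```

Request:
send_rows(delta_pos=[[-0.058, -0.0725, 0], [-0.058, -0.0725, 0], [-0.058, -0.0725, 0], [-0.058, -0.0725, 0], [-0.058, -0.0725, 0]], angular=[[0, 0, 0], [0, 0, 0], [0, 0, 0], [0, 0, 0], [0, 0, 0]], hand=55, squeeze=40)

```text
clock: 0.52
position: [0.3036, -0.372, 0.2499]
ee_rot: [-0.0, 0.827, -0.563, -0.0]
contact_force: [0.6, -0.5, 0.4]
width: 0.0553
```

Request:
send_rows(delta_pos=[[-0.058, -0.0725, 0], [-0.058, -0.0725, 0], [-0.058, -0.0725, 0], [-0.058, -0.0725, 0], [-0.058, -0.0725, 0]], angular=[[0, 0, 0], [0, 0, 0], [0, 0, 0], [0, 0, 0], [0, 0, 0]])

```text
clock: 0.93
position: [0.3959, -0.2108, 0.2501]
ee_rot: [0.0, 0.827, -0.563, -0.0]
contact_force: [1.0, -0.3, 0.1]
width: 0.0549
```

Request:
send_rows(delta_pos=[[-0.058, -0.0725, 0], [-0.058, -0.0725, 0], [0, 0, 0], [0, 0, 0]], angular=[[0, 0, 0], [0, 0, 0], [0, 0, 0], [0, 0, 0]])

```text
clock: 1.27
position: [0.4329, -0.1464, 0.25]
ee_rot: [0.0, 0.828, -0.561, -0.0]
contact_force: [0.3, -0.9, -0.5]
width: 0.0553
```

```bash
python3 d.py .433,-.1474,.13 .433,-.1474,.087
```

```text
t 1.2667 pos [ 0.4329 -0.1464  0.25  ] F [ 0.31 -0.91 -0.53] width 0.0553 tilt deg 0.05 j [-0.48  0.1   1.74 -0.    1.31  0.71]
.433,-.1474,.13 mm [ 1.0e-01 -1.0e+00 -1.2e+02] tool units [0.0024 0.0006 0.2999] rows>= 3
.433,-.1474,.087 mm [  0.   0. -43.] tool units [ 0.000e+00 -1.000e-04  1.075e-01] rows>= 2
```

Request:
send_rows(delta_pos=[[0.0025, 0.0005, 0.075], [0, 0, 0.075], [0, 0, 0.075], [0, 0, 0.075], [0, 0, 0]], angular=[[0, 0, 0], [0, 0, 0], [0, 0, 0], [0, 0, 0], [0, 0, 0]])

```text
clock: 1.68
position: [0.4282, -0.1485, 0.1255]
ee_rot: [0.001, 0.826, -0.563, -0.006]
contact_force: [-0.4, -0.2, 0.1]
width: 0.0549
```

Request:
send_rows(delta_pos=[[0, 0, 0.05], [0, 0, 0.0575], [0, 0, 0]], angular=[[0, 0, 0], [0, 0, 0], [0, 0, 0]])

```text
clock: 1.93
position: [0.4306, -0.1494, 0.0855]
ee_rot: [0.001, 0.826, -0.563, -0.003]
contact_force: [-0.7, -0.3, 0.1]
width: 0.055
```

```bash
python3 d.py
python3 - <<'E'
from h import *
a=manip.get_image("top");b=manip.get_image("scene")
o=np.hstack([cv2.resize(a[160:320,250:400],(400,426),interpolation=cv2.INTER_CUBIC),cv2.resize(b[150:310,135:285],(400,426),interpolation=cv2.INTER_CUBIC)])
cv2.imwrite("pics/m1.png",o)
E
```

```text
t 1.9333 pos [ 0.4306 -0.1494  0.0855] F [-0.74 -0.27  0.08] width 0.055 tilt deg 0.33 j [-0.49  0.27  1.99 -0.    0.89  0.71]
```

View pics/m1.png

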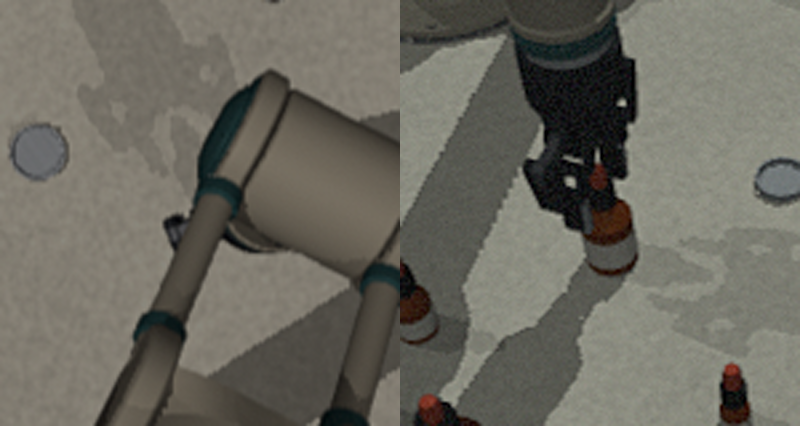

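The bulb stands upright between the open fingers at scene crop (600,180) and nothing has been touched. I'll let the arm settle before closing.

Request:
send_rows(delta_pos=[[0, 0, 0], [0, 0, 0], [0, 0, 0]], angular=[[0, 0, 0], [0, 0, 0], [0, 0, 0]])

```text
clock: 2.28
position: [0.4336, -0.1498, 0.0887]
ee_rot: [-0.0, 0.827, -0.563, 0.001]
contact_force: [0.4, 0.5, 0.2]
width: 0.0553
```

```bash
python3 d.py .433,-.1474,.087
```

```text
t 2.2833 pos [ 0.4336 -0.1498  0.0887] F [0.4  0.5  0.24] width 0.0553 tilt deg 0.16 j [-0.48  0.26  1.99 -0.    0.89  0.71]
.433,-.1474,.087 mm [-0.6  2.4 -1.7] tool units [-0.0061 -0.0009  0.0041] rows>= 1
```

Request:
send_rows(delta_pos=[[-0.006, -0.001, 0.003], [0, 0, 0], [0, 0, 0]], angular=[[0, 0, 0], [0, 0, 0], [0, 0, 0]])

```text
clock: 2.53
position: [0.4322, -0.1466, 0.0863]
ee_rot: [0.0, 0.827, -0.562, 0.0]
contact_force: [-0.1, 0.6, 0.6]
width: 0.0549
```

Request:
send_rows(delta_pos=[[0, 0, 0], [0, 0, 0], [0, 0, 0], [0, 0, 0], [0, 0, 0]], angular=[[0, 0, 0], [0, 0, 0], [0, 0, 0], [0, 0, 0], [0, 0, 0]], hand=15, squeeze=40)

```text
clock: 2.95
position: [0.4324, -0.147, 0.0863]
ee_rot: [0.0, 0.827, -0.563, 0.0]
contact_force: [0.1, -0.1, 2.9]
width: 0.0228
```

```bash
python3 d.py
```

```text
t 2.95 pos [ 0.4324 -0.147   0.0863] F [ 0.1  -0.08  2.87] width 0.0228 tilt deg 0.03 j [-0.48  0.26  1.99 -0.    0.89  0.71]
```

Request:
send_rows(delta_pos=[[0, 0, -0.02], [0, 0, -0.06], [0, 0, -0.08], [0, 0, -0.08], [0, 0, -0.06]], angular=[[0, 0, 0], [0, 0, 0], [0, 0, 0], [0, 0, 0], [0, 0, 0]])

```text
clock: 3.37
position: [0.4326, -0.147, 0.2087]
ee_rot: [-0.0, 0.827, -0.563, 0.001]
contact_force: [1.2, -0.5, -1.0]
width: 0.0225
```

Request:
send_rows(delta_pos=[[0, 0, -0.03], [0, 0, 0], [0, 0, 0]], angular=[[0, 0, 0], [0, 0, 0], [0, 0, 0]])

```text
clock: 3.62
position: [0.4322, -0.1468, 0.2185]
ee_rot: [-0.0, 0.827, -0.563, 0.001]
contact_force: [-0.4, 0.5, -0.8]
width: 0.0229
```

```bash
python3 d.py .6228,.178,.22 .6228,.178,.092
python3 - <<'E'
from h import *
b=manip.get_image("scene")
cv2.imwrite("pics/m2.png",cv2.resize(b[60:310,100:300],(480,600)))
E
```

```text
t 3.6167 pos [ 0.4322 -0.1468  0.2185] F [-0.43  0.52 -0.76] width 0.0229 tilt deg 0.06 j [-0.48  0.12  1.79 -0.    1.23  0.71]
.6228,.178,.22 mm [190.6 324.8   1.5] tool units [-0.5804 -0.7413 -0.0037] rows>= 10
.6228,.178,.092 mm [   0.    0. -128.] tool units [-3.0e-04  2.0e-04  3.2e-01] rows>= 4
```

View pics/m2.png

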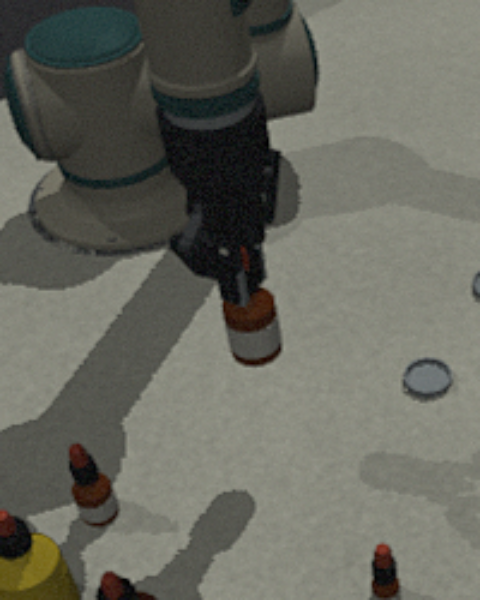

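The medium bottle hangs upright in the grip at crop (250,325), clear of everything. Next I'll carry it to the medium dish.

Request:
send_rows(delta_pos=[[-0.015, -0.019, 0], [-0.03, -0.038, 0], [-0.045, -0.058, 0], [-0.05, -0.064, 0], [-0.05, -0.064, 0]], angular=[[0, 0, 0], [0, 0, 0], [0, 0, 0], [0, 0, 0], [0, 0, 0]])

```text
clock: 4.08
position: [0.4946, -0.0387, 0.2165]
ee_rot: [0.0, 0.826, -0.563, -0.001]
contact_force: [1.1, -0.9, -0.6]
width: 0.0228
```

Request:
send_rows(delta_pos=[[-0.05, -0.064, 0], [-0.05, -0.064, 0], [-0.05, -0.064, 0], [-0.05, -0.064, 0], [-0.05, -0.064, 0]], angular=[[0, 0, 0], [0, 0, 0], [0, 0, 0], [0, 0, 0], [0, 0, 0]])

```text
clock: 4.5
position: [0.5768, 0.1019, 0.2161]
ee_rot: [0.001, 0.827, -0.562, -0.002]
contact_force: [0.4, -0.3, -0.8]
width: 0.023
```

Request:
send_rows(delta_pos=[[-0.05, -0.064, 0], [-0.045, -0.057, 0], [-0.03, -0.038, 0], [-0.015, -0.02, 0], [0, 0, 0]], angular=[[0, 0, 0], [0, 0, 0], [0, 0, 0], [0, 0, 0], [0, 0, 0]])

```text
clock: 4.92
position: [0.6233, 0.1802, 0.2159]
ee_rot: [0.001, 0.827, -0.562, -0.001]
contact_force: [-0.1, -0.8, -1.6]
width: 0.0227
```

Request:
send_rows(delta_pos=[[0, 0, 0], [0, 0, 0]], angular=[[0, 0, 0], [0, 0, 0]])

```text
clock: 5.08
position: [0.6222, 0.1769, 0.2174]
ee_rot: [0.001, 0.827, -0.563, -0.001]
contact_force: [-0.7, -0.5, -0.5]
width: 0.0228
```

```bash
python3 d.py .6228,.178,.12 .6228,.178,.092
```

```text
t 5.0833 pos [0.6222 0.1769 0.2174] F [-0.75 -0.51 -0.51] width 0.0228 tilt deg 0.15 j [ 0.17  0.4   1.39 -0.    1.35  1.37]
.6228,.178,.12 mm [  0.6   1.1 -97.4] tool units [-0.0021 -0.0031  0.2434] rows>= 3
.6228,.178,.092 mm [  0.   0. -28.] tool units [-0.     -0.0002  0.07  ] rows>= 1
```

Request:
send_rows(delta_pos=[[-0.001, -0.002, 0.04], [-0.001, -0.001, 0.07], [0, 0, 0.07], [0, 0, 0.05], [0, 0, 0.013]], angular=[[0, 0, 0], [0, 0, 0], [0, 0, 0], [0, 0, 0], [0, 0, 0]])

```text
clock: 5.5
position: [0.6208, 0.177, 0.1173]
ee_rot: [0.003, 0.826, -0.563, -0.003]
contact_force: [-0.8, -0.0, -0.8]
width: 0.0225
```

Request:
send_rows(delta_pos=[[0, 0, 0.03], [0, 0, 0.02], [0, 0, 0.01], [0, 0, 0], [0, 0, 0]], angular=[[0, 0, 0], [0, 0, 0], [0, 0, 0], [0, 0, 0], [0, 0, 0]])

```text
clock: 5.92
position: [0.6243, 0.1789, 0.0976]
ee_rot: [-0.0, 0.827, -0.563, 0.0]
contact_force: [0.3, 0.3, -0.7]
width: 0.0222
```

```bash
python3 d.py .6228,.178,.0893
python3 - <<'E'
from h import *
b=manip.get_image("scene")
cv2.imwrite("pics/m3.png",cv2.resize(b[90:250,280:450],(637,600)))
E
```

```text
t 5.9167 pos [0.6243 0.1789 0.0976] F [ 0.25  0.26 -0.66] width 0.0222 tilt deg 0.05 j [ 0.17  0.5   1.55 -0.    1.09  1.37]
.6228,.178,.0893 mm [-1.5 -0.9 -8.3] tool units [0.0006 0.0043 0.0208] rows>= 1
```

View pics/m3.png

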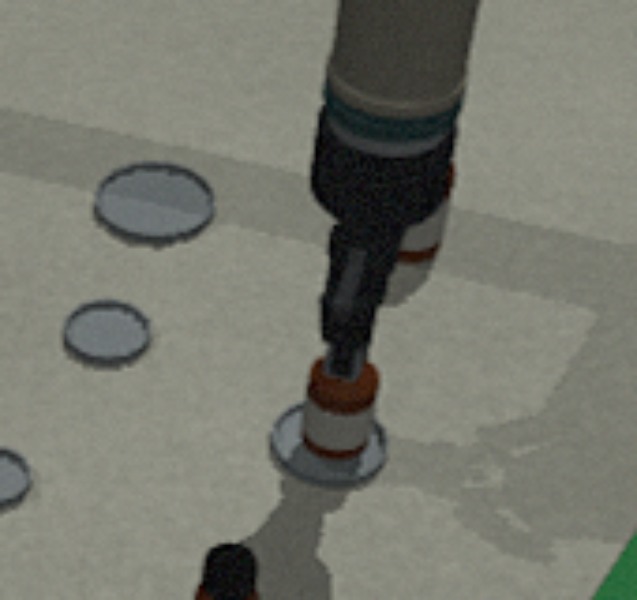

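The bottle hangs over the medium dish at crop (340,430), centred once its ~8 mm height is allowed for. I'll lower it gently.

Request:
send_rows(delta_pos=[[0, 0.004, 0.006], [0, 0, 0.005], [0, 0, 0.003], [0, 0, 0], [0, 0, 0]], angular=[[0, 0, 0], [0, 0, 0], [0, 0, 0], [0, 0, 0], [0, 0, 0]])

```text
clock: 6.38
position: [0.6225, 0.1785, 0.0912]
ee_rot: [0.0, 0.827, -0.563, -0.0]
contact_force: [0.2, 0.3, -0.4]
width: 0.0227
```

Request:
send_rows(delta_pos=[[0, 0, 0.003], [0, 0, 0], [0, 0, 0]], angular=[[0, 0, 0], [0, 0, 0], [0, 0, 0]])

```text
clock: 6.63
position: [0.6225, 0.1785, 0.09]
ee_rot: [0.0, 0.827, -0.563, -0.0]
contact_force: [-0.1, 0.5, -0.6]
width: 0.0227
```

Request:
send_rows(delta_pos=[[0, 0, 0.002], [0, 0, 0], [0, 0, 0]], angular=[[0, 0, 0], [0, 0, 0], [0, 0, 0]])

```text
clock: 6.88
position: [0.6227, 0.1785, 0.0893]
ee_rot: [-0.0, 0.827, -0.563, 0.0]
contact_force: [0.3, 0.2, -0.6]
width: 0.0224
```

Request:
send_rows(delta_pos=[[0, 0, 0.001], [0, 0, 0], [0, 0, 0]], angular=[[0, 0, 0], [0, 0, 0], [0, 0, 0]])

```text
clock: 7.13
position: [0.6227, 0.1785, 0.0893]
ee_rot: [-0.0, 0.827, -0.563, 0.0]
contact_force: [-0.0, -0.3, 2.7]
width: 0.0227
```

Contact was felt at +2.7 N at the predicted height, so I'll release.

Request:
send_rows(delta_pos=[[0, 0, 0], [0, 0, 0], [0, 0, 0], [0, 0, 0]], angular=[[0, 0, 0], [0, 0, 0], [0, 0, 0], [0, 0, 0]], hand=50)

```text
clock: 7.47
position: [0.6224, 0.1785, 0.0887]
ee_rot: [0.0, 0.827, -0.563, -0.0]
contact_force: [-0.5, 0.8, 0.2]
width: 0.0497
```

Request:
send_rows(delta_pos=[[0, 0, -0.03], [0, 0, -0.05], [0, 0, -0.08], [0, 0, -0.08], [0, 0, -0.08]], angular=[[0, 0, 0], [0, 0, 0], [0, 0, 0], [0, 0, 0], [0, 0, 0]])

```text
clock: 7.88
position: [0.6221, 0.1784, 0.2178]
ee_rot: [0.0, 0.827, -0.563, -0.0]
contact_force: [0.7, -0.3, 0.5]
width: 0.0502
```

```bash
python3 d.py .526,-.3685,.235 .526,-.3685,.107
python3 - <<'E'
from h import *
b=manip.get_image("scene")
cv2.imwrite("pics/m4.png",cv2.resize(b[90:250,280:450],(637,600)))
E
```

```text
t 7.8833 pos [0.6221 0.1784 0.2178] F [ 0.73 -0.34  0.47] width 0.0502 tilt deg 0.06 j [ 0.17  0.4   1.39 -0.    1.35  1.37]
.526,-.3685,.235 mm [ -96.1 -546.9   17.2] tool units [ 1.1837  0.7255 -0.0424] rows>= 14
.526,-.3685,.107 mm [   0.    0. -128.] tool units [ 1.0e-04 -3.0e-04  3.2e-01] rows>= 4
```

View pics/m4.png

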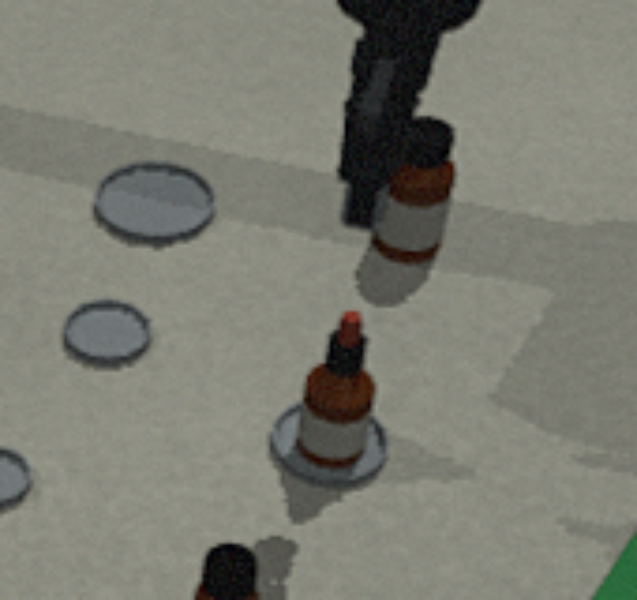

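The medium bottle stands upright in its dish at crop (335,420) and capped_wide is untouched. Next is the large bottle.

Request:
send_rows(delta_pos=[[0.04, 0.0245, -0.02], [0.08, 0.049, -0.022], [0.08, 0.049, 0], [0.08, 0.049, 0], [0.08, 0.049, 0]], angular=[[0, 0, 0], [0, 0, 0], [0, 0, 0], [0, 0, 0], [0, 0, 0]])

```text
clock: 8.35
position: [0.5928, 0.0109, 0.2338]
ee_rot: [-0.0, 0.827, -0.562, 0.0]
contact_force: [1.6, -0.7, 0.3]
width: 0.0504
```

Request:
send_rows(delta_pos=[[0.08, 0.049, 0], [0.08, 0.049, 0], [0.08, 0.049, 0], [0.08, 0.049, 0], [0.08, 0.049, 0]], angular=[[0, 0, 0], [0, 0, 0], [0, 0, 0], [0, 0, 0], [0, 0, 0]])

```text
clock: 8.77
position: [0.5602, -0.1743, 0.2336]
ee_rot: [-0.0, 0.827, -0.563, 0.0]
contact_force: [-0.1, 0.2, 0.0]
width: 0.05
```

Request:
send_rows(delta_pos=[[0.08, 0.049, 0], [0.08, 0.049, 0], [0.08, 0.049, 0], [0.08, 0.049, 0], [0.06, 0.037, 0]], angular=[[0, 0, 0], [0, 0, 0], [0, 0, 0], [0, 0, 0], [0, 0, 0]])

```text
clock: 9.18
position: [0.529, -0.3514, 0.2334]
ee_rot: [0.001, 0.826, -0.563, 0.0]
contact_force: [0.7, -0.1, -0.5]
width: 0.05
```

Request:
send_rows(delta_pos=[[0, 0, 0], [0, 0, 0], [0, 0, 0]], angular=[[0, 0, 0], [0, 0, 0], [0, 0, 0]])

```text
clock: 9.43
position: [0.5298, -0.3476, 0.2333]
ee_rot: [-0.0, 0.827, -0.563, -0.001]
contact_force: [0.2, -0.5, -0.1]
width: 0.0501
```

```bash
python3 d.py .526,-.3685,.235 .526,-.3685,.107
```

```text
t 9.4333 pos [ 0.5298 -0.3476  0.2333] F [ 0.21 -0.46 -0.09] width 0.0501 tilt deg 0.08 j [-0.69  0.37  1.4   0.    1.37  0.5 ]
.526,-.3685,.235 mm [ -3.8 -20.9   1.7] tool units [ 0.0451  0.0281 -0.0044] rows>= 1
.526,-.3685,.107 mm [   0.    0. -128.] tool units [0.0005 0.     0.32  ] rows>= 4
```

Request:
send_rows(delta_pos=[[0.03, 0.018, 0], [0.015, 0.01, 0], [0, 0, 0], [0, 0, 0], [0, 0, 0]], angular=[[0, 0, 0], [0, 0, 0], [0, 0, 0], [0, 0, 0], [0, 0, 0]])

```text
clock: 9.85
position: [0.5263, -0.3686, 0.2338]
ee_rot: [-0.0, 0.827, -0.562, -0.0]
contact_force: [0.4, -0.1, -0.4]
width: 0.0502
```

Request:
send_rows(delta_pos=[[0, 0, 0.04], [0, 0, 0.05], [0, 0, 0.05], [0, 0, 0], [0, 0, 0]], angular=[[0, 0, 0], [0, 0, 0], [0, 0, 0], [0, 0, 0], [0, 0, 0]])

```text
clock: 10.27
position: [0.5258, -0.3682, 0.1769]
ee_rot: [-0.0, 0.827, -0.562, -0.001]
contact_force: [0.5, -0.3, 0.6]
width: 0.0502
```

```bash
python3 d.py .526,-.3685,.107
python3 - <<'E'
from h import *
a=manip.get_image("top");b=manip.get_image("scene")
o=np.hstack([cv2.resize(a[120:280,370:500],(400,492),interpolation=cv2.INTER_CUBIC),cv2.resize(b[230:390,75:205],(400,492),interpolation=cv2.INTER_CUBIC)])
cv2.imwrite("pics/l1.png",o)
E
```

```text
t 10.2667 pos [ 0.5258 -0.3682  0.1769] F [ 0.5  -0.27  0.57] width 0.0502 tilt deg 0.15 j [-0.72  0.42  1.47  0.    1.26  0.48]
.526,-.3685,.107 mm [  0.2  -0.3 -69.9] tool units [ 0.0013 -0.0005  0.1747] rows>= 2
```

View pics/l1.png

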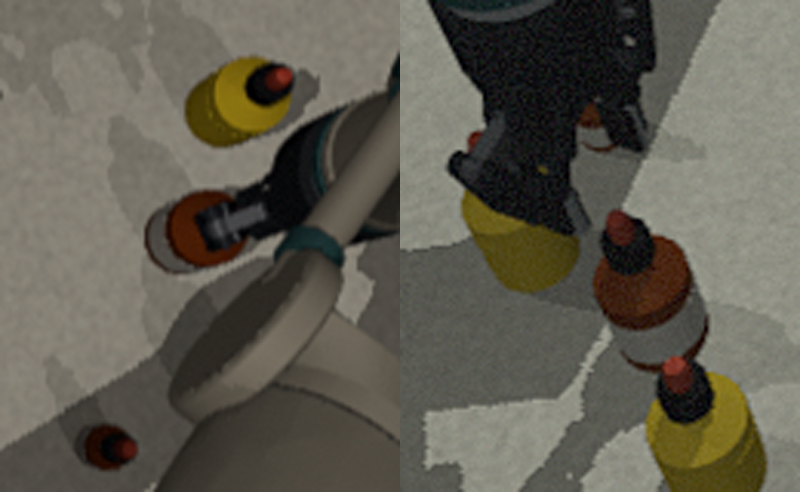

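Run:
```python
from h import *
c=np.array([.5258,-.3682,.158]);j=np.array([.367,-.93,0])*.025
for p in(c,c+j,c-j,c+[0,0,.019]): 
    q=proj("scene",p);print(q.round(1),((q-[75,230])*3.077+[400,0]).round(0))
    q=proj("top",p);print(' top',q.round(1),((q-[370,120])*3.077).round(0))
```

```text
[140.9 290.3] [603. 186.]
 top [451.8 188.6] [252. 211.]
[132.4 302.4] [577. 223.]
 top [463.2 184. ] [287. 197.]
[149.1 278.8] [628. 150.]
 top [440.3 193.2] [216. 225.]
[138.1 283.7] [594. 165.]
 top [455.2 187.3] [262. 207.]
```

The projected fingertips (577,223) and (628,150) match the picture and straddle the amber bulb at (620,225). The yellow look-alikes are clear on either side, so I'll descend.

Request:
send_rows(delta_pos=[[0, 0, 0.05], [0, 0, 0.06], [0, 0, 0.05], [0, 0, 0.014], [0, 0, 0]], angular=[[0, 0, 0], [0, 0, 0], [0, 0, 0], [0, 0, 0], [0, 0, 0]])

```text
clock: 10.78
position: [0.5259, -0.3688, 0.1077]
ee_rot: [-0.0, 0.827, -0.563, -0.001]
contact_force: [0.4, 0.8, 0.8]
width: 0.0497
```

Request:
send_rows(delta_pos=[[0, 0, 0], [0, 0, 0], [0, 0, 0]], angular=[[0, 0, 0], [0, 0, 0], [0, 0, 0]])

```text
clock: 11.03
position: [0.5271, -0.3699, 0.11]
ee_rot: [0.0, 0.827, -0.563, 0.002]
contact_force: [-0.2, -0.8, -0.3]
width: 0.0501
```

```bash
python3 d.py .526,-.3685,.107
```

```text
t 11.0333 pos [ 0.5271 -0.3699  0.11  ] F [-0.17 -0.76 -0.28] width 0.0501 tilt deg 0.2 j [-0.72  0.48  1.55 -0.    1.11  0.48]
.526,-.3685,.107 mm [-1.1  1.4 -3. ] tool units [-0.0043  0.0013  0.0075] rows>= 1
```

Request:
send_rows(delta_pos=[[-0.003, 0.001, 0.005], [0, 0, 0], [0, 0, 0], [0, 0, 0]], angular=[[0, 0, 0], [0, 0, 0], [0, 0, 0], [0, 0, 0]])

```text
clock: 11.37
position: [0.5254, -0.3681, 0.1063]
ee_rot: [0.0, 0.827, -0.563, 0.0]
contact_force: [-0.1, -0.0, -0.2]
width: 0.0505
```

Request:
send_rows(delta_pos=[[0, 0, 0], [0, 0, 0], [0, 0, 0], [0, 0, 0], [0, 0, 0]], angular=[[0, 0, 0], [0, 0, 0], [0, 0, 0], [0, 0, 0], [0, 0, 0]], hand=18, squeeze=50)

```text
clock: 11.78
position: [0.5256, -0.3684, 0.1064]
ee_rot: [0.0, 0.827, -0.563, 0.0]
contact_force: [-0.1, 0.0, 1.5]
width: 0.0261
```

```bash
python3 d.py
```

```text
t 11.7833 pos [ 0.5256 -0.3684  0.1064] F [-0.11  0.    1.48] width 0.0261 tilt deg 0.05 j [-0.72  0.48  1.56 -0.    1.1   0.48]
```

Request:
send_rows(delta_pos=[[0, 0, -0.02], [0, 0, -0.06], [0, 0, -0.08], [0, 0, -0.08], [0, 0, -0.07]], angular=[[0, 0, 0], [0, 0, 0], [0, 0, 0], [0, 0, 0], [0, 0, 0]])

```text
clock: 12.2
position: [0.5251, -0.3678, 0.2319]
ee_rot: [-0.0, 0.827, -0.563, -0.0]
contact_force: [0.9, 0.2, -2.1]
width: 0.0264
```

Request:
send_rows(delta_pos=[[0, 0, -0.04], [0, 0, -0.02], [0, 0, 0], [0, 0, 0]], angular=[[0, 0, 0], [0, 0, 0], [0, 0, 0], [0, 0, 0]])

```text
clock: 12.53
position: [0.5249, -0.3677, 0.2533]
ee_rot: [-0.0, 0.827, -0.563, -0.001]
contact_force: [0.1, 0.6, -2.5]
width: 0.0264
```

```bash
python3 d.py .3787,.3005,.255 .3787,.3005,.1094
python3 - <<'E'
from h import *
b=manip.get_image("scene")
cv2.imwrite("pics/l2.png",b[150:420,20:320])
E
```

```text
t 12.5333 pos [ 0.5249 -0.3677  0.2533] F [ 0.06  0.59 -2.48] width 0.0264 tilt deg 0.09 j [-0.72  0.38  1.35 -0.    1.42  0.48]
.3787,.3005,.255 mm [-146.2  668.2    1.7] tool units [-1.688  -0.2731 -0.0021] rows>= 17
.3787,.3005,.1094 mm [   0.     0.  -145.6] tool units [ 5.00e-04 -3.00e-04  3.64e-01] rows>= 4
```

View pics/l2.png

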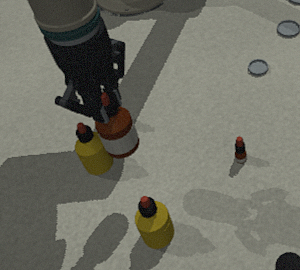

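The large bottle hangs upright at crop (118,135), with both yellow ones still standing. Next I'll carry it to the large dish.

Request:
send_rows(delta_pos=[[-0.02, -0.0032, 0], [-0.045, -0.0073, 0], [-0.07, -0.0113, 0], [-0.075, -0.0121, 0], [-0.075, -0.0121, 0]], angular=[[0, 0, 0], [0, 0, 0], [0, 0, 0], [0, 0, 0], [0, 0, 0]])

```text
clock: 13.0
position: [0.4993, -0.2533, 0.2521]
ee_rot: [-0.0, 0.827, -0.563, -0.002]
contact_force: [0.5, 0.6, -1.8]
width: 0.0264
```

Request:
send_rows(delta_pos=[[-0.075, -0.0121, 0], [-0.075, -0.0121, 0], [-0.075, -0.0121, 0], [-0.075, -0.0121, 0], [-0.075, -0.0121, 0]], angular=[[0, 0, 0], [0, 0, 0], [0, 0, 0], [0, 0, 0], [0, 0, 0]])

```text
clock: 13.42
position: [0.4663, -0.1047, 0.2527]
ee_rot: [0.0, 0.827, -0.563, -0.002]
contact_force: [0.6, 0.9, -1.5]
width: 0.0266
```

Request:
send_rows(delta_pos=[[-0.075, -0.0121, 0], [-0.075, -0.0121, 0], [-0.075, -0.0121, 0], [-0.075, -0.0121, 0], [-0.075, -0.0121, 0]], angular=[[0, 0, 0], [0, 0, 0], [0, 0, 0], [0, 0, 0], [0, 0, 0]])

```text
clock: 13.83
position: [0.4336, 0.0432, 0.2528]
ee_rot: [0.001, 0.827, -0.563, -0.001]
contact_force: [1.7, -0.1, -2.0]
width: 0.0266
```

Request:
send_rows(delta_pos=[[-0.075, -0.0121, 0], [-0.075, -0.0121, 0], [-0.075, -0.0121, 0], [-0.075, -0.0121, 0], [-0.075, -0.0121, 0]], angular=[[0, 0, 0], [0, 0, 0], [0, 0, 0], [0, 0, 0], [0, 0, 0]])

```text
clock: 14.25
position: [0.401, 0.1913, 0.2528]
ee_rot: [0.001, 0.827, -0.563, -0.001]
contact_force: [0.4, 0.7, -1.4]
width: 0.026
```

Request:
send_rows(delta_pos=[[-0.075, -0.0121, 0], [-0.075, -0.0121, 0], [-0.07, -0.0113, 0], [-0.04, -0.0065, 0], [-0.018, -0.003, 0]], angular=[[0, 0, 0], [0, 0, 0], [0, 0, 0], [0, 0, 0], [0, 0, 0]])

```text
clock: 14.67
position: [0.377, 0.3018, 0.2527]
ee_rot: [0.001, 0.828, -0.561, -0.001]
contact_force: [-0.2, -0.2, -1.4]
width: 0.0264
```

Request:
send_rows(delta_pos=[[0, 0, 0], [0, 0, 0], [0, 0, 0]], angular=[[0, 0, 0], [0, 0, 0], [0, 0, 0]])

```text
clock: 14.92
position: [0.3788, 0.2988, 0.2536]
ee_rot: [0.001, 0.827, -0.563, 0.0]
contact_force: [-0.1, -0.2, -1.9]
width: 0.026
```

```bash
python3 d.py .3787,.3005,.14 .3787,.3005,.1094
```

```text
t 14.9167 pos [0.3788 0.2988 0.2536] F [-0.08 -0.21 -1.9 ] width 0.026 tilt deg 0.1 j [ 0.52  0.13  1.68 -0.    1.32  1.72]
.3787,.3005,.14 mm [-1.000e-01  1.700e+00 -1.136e+02] tool units [-0.0044 -0.0018  0.284 ] rows>= 3
.3787,.3005,.1094 mm [  0.    0.  -30.6] tool units [-0.0001 -0.0001  0.0765] rows>= 1
```

Contact is expected at TCP z ≈ 0.1094. I'll descend to about 0.118 first.

Request:
send_rows(delta_pos=[[-0.002, -0.001, 0.03], [-0.002, -0.001, 0.06], [0, 0, 0.07], [0, 0, 0.07], [0, 0, 0.04]], angular=[[0, 0, 0], [0, 0, 0], [0, 0, 0], [0, 0, 0], [0, 0, 0]])

```text
clock: 15.33
position: [0.378, 0.2995, 0.1435]
ee_rot: [0.002, 0.826, -0.563, -0.001]
contact_force: [-0.1, 0.2, -1.3]
width: 0.0262
```

Request:
send_rows(delta_pos=[[0, 0, 0.03], [0, 0, 0.02], [0, 0, 0.01], [0, 0, 0], [0, 0, 0]], angular=[[0, 0, 0], [0, 0, 0], [0, 0, 0], [0, 0, 0], [0, 0, 0]])

```text
clock: 15.75
position: [0.3797, 0.3016, 0.1226]
ee_rot: [-0.0, 0.827, -0.563, 0.0]
contact_force: [0.3, 0.4, -0.4]
width: 0.0264
```

Request:
send_rows(delta_pos=[[0, 0, 0], [0, 0, 0], [0, 0, 0]], angular=[[0, 0, 0], [0, 0, 0], [0, 0, 0]])

```text
clock: 16.0
position: [0.3795, 0.302, 0.1228]
ee_rot: [-0.001, 0.827, -0.563, 0.0]
contact_force: [0.3, 1.1, -1.3]
width: 0.0262
```

```bash
python3 d.py .3787,.3005,.1094
python3 - <<'E'
from h import *
b=manip.get_image("scene")
cv2.imwrite("pics/l3.png",cv2.resize(b[50:210,240:410],(637,600)))
E
```

```text
t 16.0 pos [0.3795 0.302  0.1228] F [ 0.31  1.11 -1.32] width 0.0262 tilt deg 0.09 j [ 0.53  0.25  1.89 -0.    1.    1.72]
.3787,.3005,.1094 mm [ -0.8  -1.5 -13.4] tool units [0.0028 0.0033 0.0334] rows>= 1
```

View pics/l3.png

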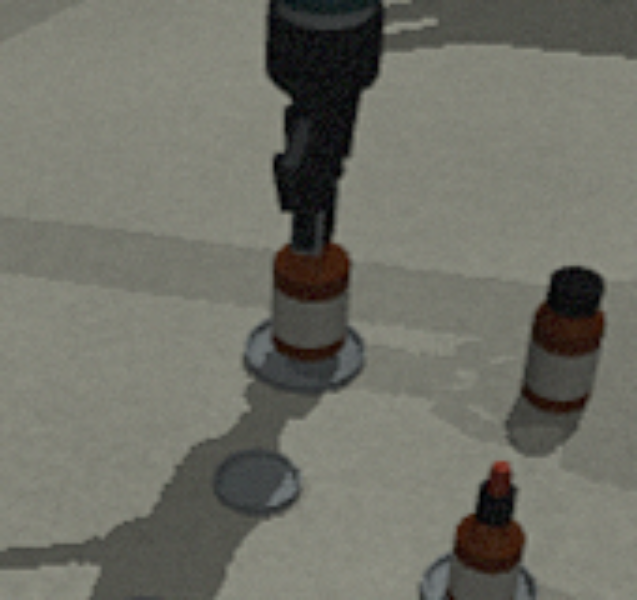

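The large bottle hangs about 13 mm above its dish at crop (308,330). I'll lower it in fine steps.

Request:
send_rows(delta_pos=[[0.003, 0.003, 0.01], [0, 0, 0.008], [0, 0, 0.006], [0, 0, 0.003], [0, 0, 0]], angular=[[0, 0, 0], [0, 0, 0], [0, 0, 0], [0, 0, 0], [0, 0, 0]])

```text
clock: 16.47
position: [0.3781, 0.3001, 0.1107]
ee_rot: [0.0, 0.827, -0.563, -0.0]
contact_force: [0.6, -0.8, -2.1]
width: 0.0263
```

Request:
send_rows(delta_pos=[[0, 0, 0.002], [0, 0, 0], [0, 0, 0]], angular=[[0, 0, 0], [0, 0, 0], [0, 0, 0]])

```text
clock: 16.72
position: [0.3785, 0.3002, 0.1105]
ee_rot: [-0.0, 0.827, -0.563, 0.0]
contact_force: [0.3, 0.1, -1.7]
width: 0.0266
```

Request:
send_rows(delta_pos=[[0, 0, 0.002], [0, 0, 0], [0, 0, 0]], angular=[[0, 0, 0], [0, 0, 0], [0, 0, 0]])

```text
clock: 16.97
position: [0.3784, 0.3002, 0.1096]
ee_rot: [0.0, 0.827, -0.563, 0.0]
contact_force: [-0.2, -0.1, -1.5]
width: 0.0262
```

Request:
send_rows(delta_pos=[[0, 0, 0.002], [0, 0, 0], [0, 0, 0]], angular=[[0, 0, 0], [0, 0, 0], [0, 0, 0]])

```text
clock: 17.22
position: [0.3787, 0.3003, 0.1093]
ee_rot: [-0.0, 0.827, -0.563, 0.0]
contact_force: [-0.0, -1.9, 3.0]
width: 0.0262
```

Request:
send_rows(delta_pos=[[0, 0, 0], [0, 0, 0], [0, 0, 0], [0, 0, 0]], angular=[[0, 0, 0], [0, 0, 0], [0, 0, 0], [0, 0, 0]], hand=50)

```text
clock: 17.55
position: [0.3784, 0.3002, 0.1088]
ee_rot: [0.0, 0.827, -0.563, -0.0]
contact_force: [-0.1, -0.7, 0.3]
width: 0.0502
```

Request:
send_rows(delta_pos=[[0, 0, -0.03], [0, 0, -0.05], [0, 0, -0.08], [0, 0, -0.08], [0, 0, -0.08]], angular=[[0, 0, 0], [0, 0, 0], [0, 0, 0], [0, 0, 0], [0, 0, 0]])

```text
clock: 17.97
position: [0.378, 0.3, 0.238]
ee_rot: [0.0, 0.827, -0.563, -0.0]
contact_force: [0.9, 0.8, -0.9]
width: 0.0502
```

```bash
python3 d.py .3705,-.302,.235 .3705,-.302,.067
python3 - <<'E'
from h import *
b=manip.get_image("scene")
cv2.imwrite("pics/l4.png",cv2.resize(b[50:210,240:410],(637,600)))
E
```

```text
t 17.9667 pos [0.378 0.3   0.238] F [ 0.91  0.77 -0.91] width 0.0502 tilt deg 0.05 j [ 0.53  0.14  1.71 -0.    1.29  1.72]
.3705,-.302,.235 mm [  -7.5 -602.    -3. ] tool units [1.3931 0.5698 0.0082] rows>= 15
.3705,-.302,.067 mm [   0.    0. -168.] tool units [-1.0e-04 -4.0e-04  4.2e-01] rows>= 5
```

View pics/l4.png

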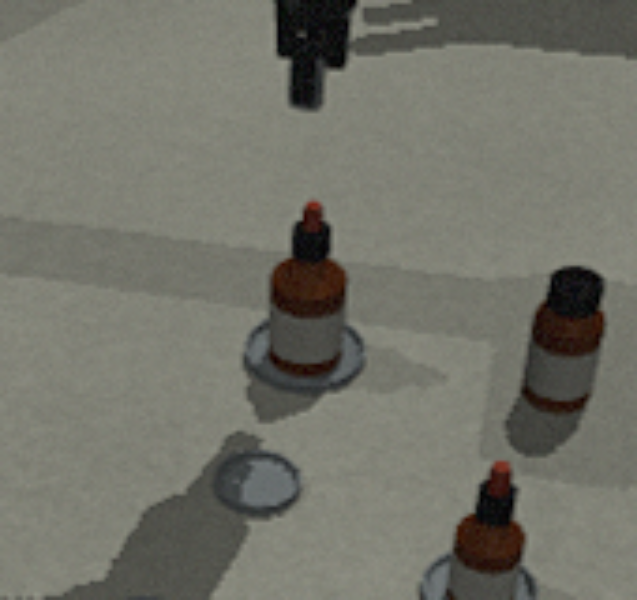

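The large bottle stands flat in its dish at crop (308,320). The small bottle is next.

Request:
send_rows(delta_pos=[[0.04, 0.0164, 0], [0.085, 0.0348, 0], [0.085, 0.0348, 0], [0.085, 0.0348, 0], [0.085, 0.0348, 0]], angular=[[0, 0, 0], [0, 0, 0], [0, 0, 0], [0, 0, 0], [0, 0, 0]])

```text
clock: 18.43
position: [0.3758, 0.1347, 0.2367]
ee_rot: [-0.0, 0.827, -0.562, 0.0]
contact_force: [0.7, 0.1, 0.2]
width: 0.0501
```

Request:
send_rows(delta_pos=[[0.085, 0.0348, 0], [0.085, 0.0348, 0], [0.085, 0.0348, 0], [0.085, 0.0348, 0], [0.085, 0.0348, 0]], angular=[[0, 0, 0], [0, 0, 0], [0, 0, 0], [0, 0, 0], [0, 0, 0]])

```text
clock: 18.85
position: [0.3735, -0.0493, 0.2369]
ee_rot: [-0.0, 0.827, -0.563, 0.0]
contact_force: [1.0, -0.1, -0.4]
width: 0.0503
```

Request:
send_rows(delta_pos=[[0.085, 0.0348, 0], [0.085, 0.0348, 0], [0.085, 0.0348, 0], [0.085, 0.0348, 0], [0.085, 0.0348, 0]], angular=[[0, 0, 0], [0, 0, 0], [0, 0, 0], [0, 0, 0], [0, 0, 0]])

```text
clock: 19.27
position: [0.3711, -0.2332, 0.2368]
ee_rot: [-0.0, 0.827, -0.563, 0.0]
contact_force: [0.9, 0.6, -0.3]
width: 0.0501
```

Request:
send_rows(delta_pos=[[0.085, 0.0348, 0], [0.05, 0.0204, 0], [0.028, 0.0115, 0], [0, 0, 0], [0, 0, 0]], angular=[[0, 0, 0], [0, 0, 0], [0, 0, 0], [0, 0, 0], [0, 0, 0]])

```text
clock: 19.68
position: [0.3705, -0.301, 0.2364]
ee_rot: [-0.001, 0.827, -0.563, -0.001]
contact_force: [0.7, 0.1, -0.6]
width: 0.0503
```

```bash
python3 d.py .3705,-.302,.13 .3705,-.302,.067
```

```text
t 19.6833 pos [ 0.3705 -0.301   0.2364] F [ 0.67  0.15 -0.55] width 0.0503 tilt deg 0.12 j [-0.83  0.14  1.72  0.    1.28  0.37]
.3705,-.302,.13 mm [   0.    -1.  -106.4] tool units [0.0028 0.0008 0.2661] rows>= 3
.3705,-.302,.067 mm [  0.   0. -63.] tool units [0.0003 0.     0.1575] rows>= 2
```

Request:
send_rows(delta_pos=[[0.0025, 0.001, 0.04], [0, 0, 0.07], [0, 0, 0.08], [0, 0, 0.06], [0, 0, 0.03]], angular=[[0, 0, 0], [0, 0, 0], [0, 0, 0], [0, 0, 0], [0, 0, 0]])

```text
clock: 20.1
position: [0.3693, -0.2989, 0.1223]
ee_rot: [-0.001, 0.827, -0.562, -0.003]
contact_force: [-0.6, 0.5, 0.5]
width: 0.05
```

Request:
send_rows(delta_pos=[[0, 0, 0], [0, 0, 0], [0, 0, 0]], angular=[[0, 0, 0], [0, 0, 0], [0, 0, 0]])

```text
clock: 20.35
position: [0.3715, -0.3024, 0.1261]
ee_rot: [0.0, 0.827, -0.562, 0.001]
contact_force: [-0.5, -0.1, -0.0]
width: 0.0499
```

```bash
python3 d.py .3705,-.302,.067;  python3 - <<'E'
from h import *
a=manip.get_image("top");b=manip.get_image("scene")
o=np.hstack([cv2.resize(a[180:340,350:480],(400,492),interpolation=cv2.INTER_CUBIC),cv2.resize(b[190:350,75:205],(400,492),interpolation=cv2.INTER_CUBIC)])
cv2.imwrite("pics/s1.png",o)
E
```

```text
t 20.35 pos [ 0.3715 -0.3024  0.1261] F [-0.48 -0.05 -0.03] width 0.0499 tilt deg 0.11 j [-0.83  0.24  1.9   0.    1.    0.36]
.3705,-.302,.067 mm [ -1.    0.4 -59.1] tool units [-0.0021  0.002   0.1477] rows>= 2
```

View pics/s1.png

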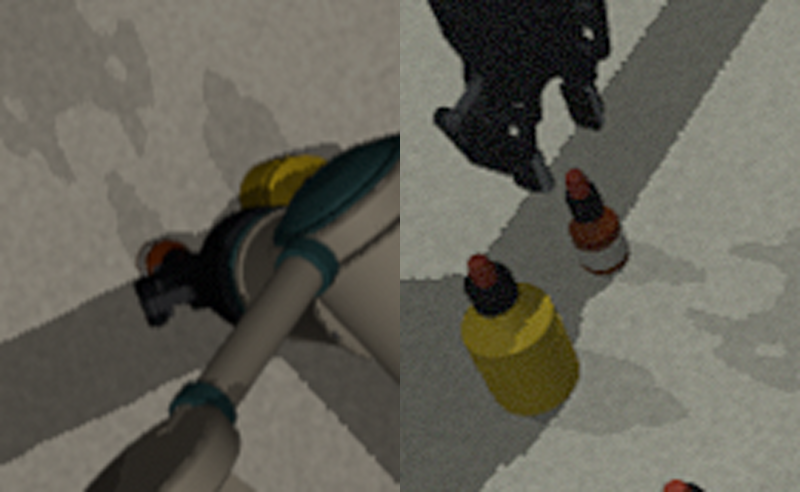

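The fingertips at (540,185) and (595,125) straddle the small bottle's bulb at (575,182), and the yellow bottle is clear of them. I'll descend.

Request:
send_rows(delta_pos=[[-0.002, 0.002, 0.04], [0, 0, 0.05], [0, 0, 0.04], [0, 0, 0.017], [0, 0, 0]], angular=[[0, 0, 0], [0, 0, 0], [0, 0, 0], [0, 0, 0], [0, 0, 0]])

```text
clock: 20.87
position: [0.3693, -0.302, 0.0656]
ee_rot: [-0.0, 0.827, -0.563, -0.001]
contact_force: [0.2, -0.0, 0.3]
width: 0.0499
```

Request:
send_rows(delta_pos=[[0, 0, 0], [0, 0, 0], [0, 0, 0]], angular=[[0, 0, 0], [0, 0, 0], [0, 0, 0]])

```text
clock: 21.12
position: [0.3704, -0.3032, 0.0672]
ee_rot: [0.0, 0.827, -0.563, 0.001]
contact_force: [-0.3, 0.7, 0.3]
width: 0.0498
```

```bash
python3 d.py .3705,-.302,.067
```

```text
t 21.1167 pos [ 0.3704 -0.3032  0.0672] F [-0.27  0.71  0.3 ] width 0.0498 tilt deg 0.15 j [-0.83  0.32  1.97 -0.    0.85  0.36]
.3705,-.302,.067 mm [ 0.1  1.2 -0.2] tool units [-0.0027 -0.0014  0.0006] rows>= 1
```

Request:
send_rows(delta_pos=[[-0.002, -0.001, 0], [0, 0, 0], [0, 0, 0]], angular=[[0, 0, 0], [0, 0, 0], [0, 0, 0]])

```text
clock: 21.37
position: [0.3699, -0.3017, 0.0665]
ee_rot: [0.0, 0.827, -0.563, 0.0]
contact_force: [0.3, 0.5, -0.3]
width: 0.0502
```

Request:
send_rows(delta_pos=[[0, 0, 0], [0, 0, 0], [0, 0, 0], [0, 0, 0], [0, 0, 0]], angular=[[0, 0, 0], [0, 0, 0], [0, 0, 0], [0, 0, 0], [0, 0, 0]], hand=14, squeeze=40)

```text
clock: 21.78
position: [0.3699, -0.3017, 0.0663]
ee_rot: [0.0, 0.827, -0.563, 0.0]
contact_force: [-0.1, 1.1, 1.8]
width: 0.0206
```

Request:
send_rows(delta_pos=[[0, 0, -0.02], [0, 0, -0.06], [0, 0, -0.08], [0, 0, -0.08], [0, 0, -0.07]], angular=[[0, 0, 0], [0, 0, 0], [0, 0, 0], [0, 0, 0], [0, 0, 0]])

```text
clock: 22.2
position: [0.3697, -0.3015, 0.1922]
ee_rot: [0.0, 0.827, -0.563, 0.0]
contact_force: [0.1, 0.1, -0.5]
width: 0.0206
```

Request:
send_rows(delta_pos=[[0, 0, -0.05], [0, 0, -0.02], [0, 0, 0], [0, 0, 0]], angular=[[0, 0, 0], [0, 0, 0], [0, 0, 0], [0, 0, 0]])

```text
clock: 22.53
position: [0.3694, -0.3012, 0.2176]
ee_rot: [-0.0, 0.827, -0.563, -0.0]
contact_force: [-0.2, 0.1, -0.7]
width: 0.0206
```

```bash
python3 d.py .4464,.1652,.219 .4464,.1652,.07
python3 - <<'E'
from h import *
b=manip.get_image("scene")
cv2.imwrite("pics/s2.png",b[100:370,20:320])
E
```

```text
t 22.5333 pos [ 0.3694 -0.3012  0.2176] F [-0.23  0.14 -0.66] width 0.0206 tilt deg 0.04 j [-0.83  0.15  1.76 -0.    1.23  0.36]
.4464,.1652,.219 mm [ 77.  466.4   1.4] tool units [-1.0139 -0.607  -0.003 ] rows>= 12
.4464,.1652,.07 mm [   0.    0. -149.] tool units [ 3.000e-04 -1.000e-04  3.725e-01] rows>= 4
```

View pics/s2.png

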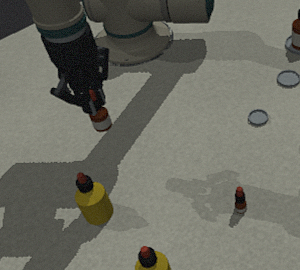

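The small bottle is held upright at crop (102,118). I'll carry it to the small dish.

Request:
send_rows(delta_pos=[[-0.02, -0.012, 0], [-0.045, -0.027, 0], [-0.065, -0.039, 0], [-0.065, -0.039, 0], [-0.065, -0.039, 0]], angular=[[0, 0, 0], [0, 0, 0], [0, 0, 0], [0, 0, 0], [0, 0, 0]])

```text
clock: 23.0
position: [0.3887, -0.1797, 0.2165]
ee_rot: [-0.0, 0.826, -0.563, -0.002]
contact_force: [0.1, 0.6, -0.6]
width: 0.0209
```

Request:
send_rows(delta_pos=[[-0.065, -0.039, 0], [-0.065, -0.039, 0], [-0.065, -0.039, 0], [-0.065, -0.039, 0], [-0.065, -0.039, 0]], angular=[[0, 0, 0], [0, 0, 0], [0, 0, 0], [0, 0, 0], [0, 0, 0]])

```text
clock: 23.42
position: [0.4132, -0.0301, 0.2167]
ee_rot: [0.0, 0.827, -0.563, -0.002]
contact_force: [-0.1, 0.2, 0.1]
width: 0.0205
```

Request:
send_rows(delta_pos=[[-0.065, -0.039, 0], [-0.065, -0.039, 0], [-0.065, -0.039, 0], [-0.065, -0.039, 0], [-0.065, -0.039, 0]], angular=[[0, 0, 0], [0, 0, 0], [0, 0, 0], [0, 0, 0], [0, 0, 0]])

```text
clock: 23.83
position: [0.4379, 0.1191, 0.2166]
ee_rot: [0.001, 0.827, -0.562, -0.001]
contact_force: [1.2, 0.3, -0.9]
width: 0.0205
```

Request:
send_rows(delta_pos=[[-0.05, -0.03, 0], [-0.035, -0.021, 0], [-0.019, -0.0114, 0], [0, 0, 0], [0, 0, 0]], angular=[[0, 0, 0], [0, 0, 0], [0, 0, 0], [0, 0, 0], [0, 0, 0]])

```text
clock: 24.25
position: [0.4464, 0.1648, 0.2171]
ee_rot: [0.001, 0.827, -0.562, -0.001]
contact_force: [0.5, 0.2, -0.8]
width: 0.0207
```

```bash
python3 d.py .4464,.1652,.08 .4464,.1652,.0693
```

```text
t 24.25 pos [0.4464 0.1648 0.2171] F [ 0.5   0.23 -0.77] width 0.0207 tilt deg 0.15 j [ 0.21  0.15  1.76 -0.    1.24  1.4 ]
.4464,.1652,.08 mm [  -0.     0.4 -137.1] tool units [-0.001  -0.0012  0.3428] rows>= 4
.4464,.1652,.0693 mm [  0.    0.  -10.7] tool units [-0.     -0.0001  0.0267] rows>= 1
```

Request:
send_rows(delta_pos=[[-0.001, -0.001, 0.03], [0, 0, 0.06], [0, 0, 0.07], [0, 0, 0.07], [0, 0, 0.05]], angular=[[0, 0, 0], [0, 0, 0], [0, 0, 0], [0, 0, 0], [0, 0, 0]])

```text
clock: 24.67
position: [0.4459, 0.1638, 0.104]
ee_rot: [0.001, 0.826, -0.563, -0.001]
contact_force: [-0.7, 0.0, -1.0]
width: 0.0207
```

Request:
send_rows(delta_pos=[[0, 0, 0.035], [0, 0, 0.02], [0, 0, 0], [0, 0, 0], [0, 0, 0]], angular=[[0, 0, 0], [0, 0, 0], [0, 0, 0], [0, 0, 0], [0, 0, 0]])

```text
clock: 25.08
position: [0.4483, 0.1653, 0.085]
ee_rot: [-0.001, 0.827, -0.563, 0.001]
contact_force: [0.8, -0.1, -0.1]
width: 0.0208
```

```bash
python3 d.py .4464,.1652,.0693
python3 - <<'E'
from h import *
b=manip.get_image("scene")
cv2.imwrite("pics/s3.png",cv2.resize(b[90:240,220:380],(640,600)))
E
```

```text
t 25.0833 pos [0.4483 0.1653 0.085 ] F [ 0.8  -0.12 -0.1 ] width 0.0208 tilt deg 0.11 j [ 0.21  0.29  1.95 -0.    0.9   1.4 ]
.4464,.1652,.0693 mm [ -1.9  -0.1 -15.7] tool units [-0.0016  0.0046  0.0392] rows>= 1
```

View pics/s3.png

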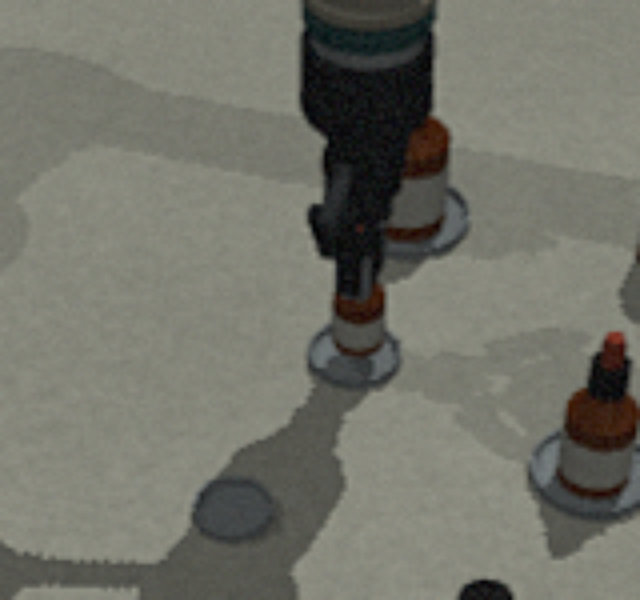

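The small bottle is about 15 mm above its dish at crop (357,330). I'll lower it finely.

Request:
send_rows(delta_pos=[[-0.001, 0.004, 0.012], [0, 0, 0.01], [0, 0, 0.007], [0, 0, 0.003], [0, 0, 0]], angular=[[0, 0, 0], [0, 0, 0], [0, 0, 0], [0, 0, 0], [0, 0, 0]])

```text
clock: 25.55
position: [0.4455, 0.1653, 0.0709]
ee_rot: [0.0, 0.827, -0.563, -0.0]
contact_force: [1.0, 0.4, 0.3]
width: 0.0202
```

Request:
send_rows(delta_pos=[[0, 0, 0.002], [0, 0, 0], [0, 0, 0]], angular=[[0, 0, 0], [0, 0, 0], [0, 0, 0]])

```text
clock: 25.8
position: [0.4459, 0.1654, 0.0705]
ee_rot: [-0.0, 0.827, -0.563, 0.0]
contact_force: [-1.0, -1.2, -0.1]
width: 0.0206
```

Request:
send_rows(delta_pos=[[0, 0, 0.002], [0, 0, 0], [0, 0, 0]], angular=[[0, 0, 0], [0, 0, 0], [0, 0, 0]])

```text
clock: 26.05
position: [0.4458, 0.1653, 0.0696]
ee_rot: [0.0, 0.827, -0.563, 0.0]
contact_force: [-0.5, 0.6, -0.3]
width: 0.0207
```

Request:
send_rows(delta_pos=[[0, 0, 0.0015], [0, 0, 0], [0, 0, 0]], angular=[[0, 0, 0], [0, 0, 0], [0, 0, 0]])

```text
clock: 26.3
position: [0.446, 0.1654, 0.0693]
ee_rot: [-0.0, 0.827, -0.563, 0.0]
contact_force: [-0.6, -0.3, 1.4]
width: 0.0209
```

Light contact at the predicted height, so I'll release.

Request:
send_rows(delta_pos=[[0, 0, 0], [0, 0, 0], [0, 0, 0], [0, 0, 0]], angular=[[0, 0, 0], [0, 0, 0], [0, 0, 0], [0, 0, 0]], hand=45)

```text
clock: 26.63
position: [0.4458, 0.1653, 0.069]
ee_rot: [0.0, 0.827, -0.563, -0.0]
contact_force: [0.2, 1.1, -0.2]
width: 0.0451
```

Request:
send_rows(delta_pos=[[0, 0, -0.03], [0, 0, -0.06], [0, 0, -0.09], [0, 0, -0.09], [0, 0, -0.09]], angular=[[0, 0, 0], [0, 0, 0], [0, 0, 0], [0, 0, 0], [0, 0, 0]])

```text
clock: 27.05
position: [0.4453, 0.1652, 0.2144]
ee_rot: [0.0, 0.827, -0.563, -0.0]
contact_force: [0.6, -0.2, -1.0]
width: 0.0452
```

```bash
python3 d.py .6238,-.1935,.2 .6238,-.1935,.047
python3 - <<'E'
from h import *
b=manip.get_image("scene")
cv2.imwrite("pics/s4.png",cv2.resize(b[90:240,220:380],(640,600)))
E
```

```text
t 27.05 pos [0.4453 0.1652 0.2144] F [ 0.56 -0.18 -1.  ] width 0.0452 tilt deg 0.05 j [ 0.21  0.15  1.77 -0.    1.23  1.4 ]
.6238,-.1935,.2 mm [ 178.5 -358.7  -14.4] tool units [ 0.998  -0.086   0.0358] rows>= 10
.6238,-.1935,.047 mm [   0.    0. -153.] tool units [ 0.     -0.0004  0.3825] rows>= 4
```

View pics/s4.png

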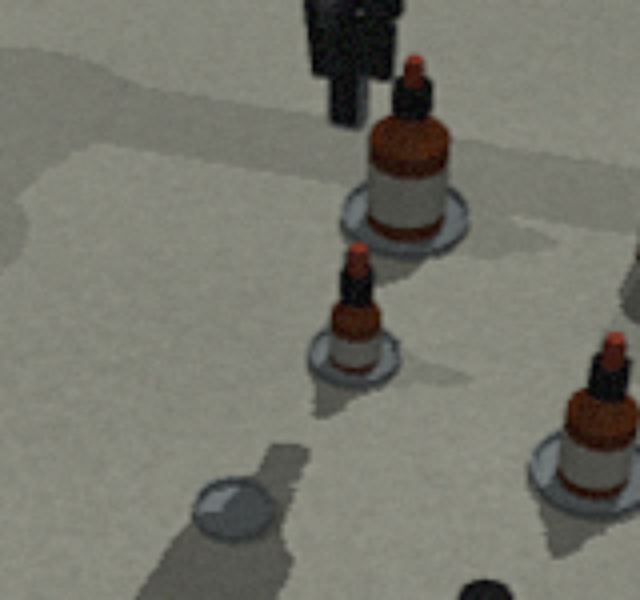

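The small bottle stands flat in its dish at crop (355,320). Last is the tiny one.

Request:
send_rows(delta_pos=[[0.04, -0.0034, 0], [0.085, -0.0073, 0.01], [0.085, -0.0073, 0.01], [0.085, -0.0073, 0.01], [0.085, -0.0073, 0.005]], angular=[[0, 0, 0], [0, 0, 0], [0, 0, 0], [0, 0, 0], [0, 0, 0]])

```text
clock: 27.52
position: [0.5139, 0.0275, 0.1985]
ee_rot: [0.0, 0.827, -0.562, -0.0]
contact_force: [1.4, -0.1, 0.0]
width: 0.0449
```

Request:
send_rows(delta_pos=[[0.085, -0.0073, 0], [0.085, -0.0073, 0], [0.085, -0.0073, 0], [0.085, -0.0073, 0], [0.085, -0.0073, 0]], angular=[[0, 0, 0], [0, 0, 0], [0, 0, 0], [0, 0, 0], [0, 0, 0]])

```text
clock: 27.93
position: [0.5902, -0.1257, 0.1986]
ee_rot: [0.0, 0.827, -0.563, -0.0]
contact_force: [1.0, 1.4, 0.7]
width: 0.0449
```

Request:
send_rows(delta_pos=[[0.085, -0.0073, 0], [0.06, -0.0052, 0], [0.035, -0.003, 0], [0.013, -0.001, 0], [0, 0, 0]], angular=[[0, 0, 0], [0, 0, 0], [0, 0, 0], [0, 0, 0], [0, 0, 0]])

```text
clock: 28.35
position: [0.6242, -0.1938, 0.1984]
ee_rot: [0.0, 0.826, -0.563, -0.001]
contact_force: [1.1, 1.4, -0.2]
width: 0.0449
```

Request:
send_rows(delta_pos=[[0, 0, 0], [0, 0, 0]], angular=[[0, 0, 0], [0, 0, 0]])

```text
clock: 28.52
position: [0.6235, -0.1917, 0.1992]
ee_rot: [-0.0, 0.827, -0.562, -0.001]
contact_force: [-0.1, 0.1, 0.4]
width: 0.0451
```

```bash
python3 d.py .6238,-.1935,.1 .6238,-.1935,.047
```

```text
t 28.5167 pos [ 0.6235 -0.1917  0.1992] F [-0.1   0.12  0.43] width 0.0451 tilt deg 0.07 j [-0.41  0.42  1.41  0.    1.31  0.79]
.6238,-.1935,.1 mm [  0.3  -1.8 -99.2] tool units [0.0047 0.0009 0.2479] rows>= 3
.6238,-.1935,.047 mm [  0.   0. -53.] tool units [ 2.000e-04 -1.000e-04  1.325e-01] rows>= 2
```

Request:
send_rows(delta_pos=[[0.003, 0.001, 0.04], [0.001, 0, 0.07], [0, 0, 0.08], [0, 0, 0.058], [0, 0, 0]], angular=[[0, 0, 0], [0, 0, 0], [0, 0, 0], [0, 0, 0], [0, 0, 0]])

```text
clock: 28.93
position: [0.6205, -0.192, 0.0951]
ee_rot: [0.001, 0.827, -0.562, -0.005]
contact_force: [-0.8, 0.8, 0.9]
width: 0.045
```

Request:
send_rows(delta_pos=[[0, 0, 0], [0, 0, 0], [0, 0, 0]], angular=[[0, 0, 0], [0, 0, 0], [0, 0, 0]])

```text
clock: 29.18
position: [0.6258, -0.1952, 0.1024]
ee_rot: [-0.0, 0.827, -0.562, 0.002]
contact_force: [0.8, -0.1, 1.0]
width: 0.0451
```

```bash
python3 d.py .6238,-.1935,.047;  python3 - <<'E'
from h import *
b=manip.get_image("scene")
cv2.imwrite("pics/t1.png",cv2.resize(b[210:330,190:310],(480,480),interpolation=cv2.INTER_CUBIC))
E
```

```text
t 29.1833 pos [ 0.6258 -0.1952  0.1024] F [ 0.75 -0.06  0.98] width 0.0451 tilt deg 0.25 j [-0.41  0.5   1.54 -0.    1.1   0.79]
.6238,-.1935,.047 mm [ -2.    1.7 -55.4] tool units [-0.0062  0.0036  0.1384] rows>= 2
```

View pics/t1.png

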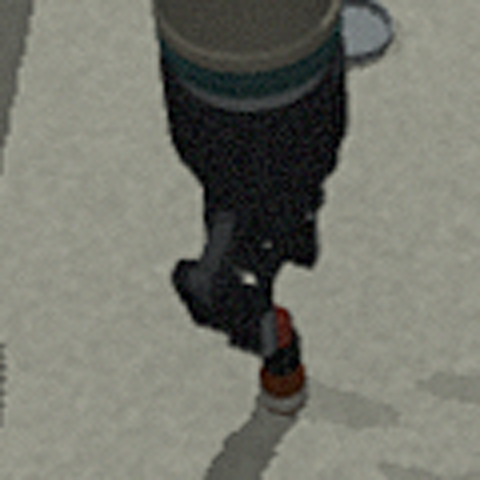

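The near finger at (265,335) lines up just left of the upright tiny bottle (283,350). I'll correct and descend slowly.

Request:
send_rows(delta_pos=[[-0.005, 0.003, 0], [0, 0, 0.03], [0, 0, 0.04], [0, 0, 0.03], [0, 0, 0.02]], angular=[[0, 0, 0], [0, 0, 0], [0, 0, 0], [0, 0, 0], [0, 0, 0]])

```text
clock: 29.65
position: [0.6215, -0.1933, 0.05]
ee_rot: [0.0, 0.827, -0.563, -0.001]
contact_force: [-0.3, 0.4, 0.3]
width: 0.0447
```

Request:
send_rows(delta_pos=[[0, 0, 0.01], [0, 0, 0], [0, 0, 0], [0, 0, 0], [0, 0, 0]], angular=[[0, 0, 0], [0, 0, 0], [0, 0, 0], [0, 0, 0], [0, 0, 0]])

```text
clock: 30.07
position: [0.6232, -0.1939, 0.0487]
ee_rot: [-0.0, 0.827, -0.563, 0.001]
contact_force: [-0.0, 0.7, 0.3]
width: 0.0452
```

```bash
python3 d.py .6238,-.1935,.047
```

```text
t 30.0667 pos [ 0.6232 -0.1939  0.0487] F [-0.    0.67  0.32] width 0.0452 tilt deg 0.09 j [-0.41  0.55  1.6  -0.    0.99  0.79]
.6238,-.1935,.047 mm [ 0.6  0.4 -1.7] tool units [-0.0004 -0.0019  0.0041] rows>= 1
```

Request:
send_rows(delta_pos=[[0, -0.002, 0.004], [0, 0, 0], [0, 0, 0]], angular=[[0, 0, 0], [0, 0, 0], [0, 0, 0]])

```text
clock: 30.32
position: [0.6234, -0.1934, 0.0465]
ee_rot: [0.0, 0.827, -0.563, 0.0]
contact_force: [-0.1, -0.0, 0.2]
width: 0.0452
```

Request:
send_rows(delta_pos=[[0, 0, 0], [0, 0, 0], [0, 0, 0], [0, 0, 0], [0, 0, 0]], angular=[[0, 0, 0], [0, 0, 0], [0, 0, 0], [0, 0, 0], [0, 0, 0]], hand=12, squeeze=30)

```text
clock: 30.73
position: [0.6234, -0.1933, 0.0464]
ee_rot: [-0.0, 0.827, -0.563, 0.0]
contact_force: [-0.2, 0.9, 1.6]
width: 0.0187
```

```bash
python3 d.py
```

```text
t 30.7333 pos [ 0.6234 -0.1933  0.0464] F [-0.16  0.91  1.6 ] width 0.0187 tilt deg 0.01 j [-0.41  0.55  1.6   0.    0.99  0.79]
```

Request:
send_rows(delta_pos=[[0, 0, -0.02], [0, 0, -0.06], [0, 0, -0.08], [0, 0, -0.08], [0, 0, -0.07]], angular=[[0, 0, 0], [0, 0, 0], [0, 0, 0], [0, 0, 0], [0, 0, 0]])

```text
clock: 31.15
position: [0.6235, -0.1935, 0.1726]
ee_rot: [-0.0, 0.827, -0.563, 0.001]
contact_force: [0.2, -1.4, 0.4]
width: 0.019
```

Request:
send_rows(delta_pos=[[0, 0, -0.04], [0, 0, 0], [0, 0, 0], [0, 0, 0]], angular=[[0, 0, 0], [0, 0, 0], [0, 0, 0], [0, 0, 0]])

```text
clock: 31.48
position: [0.6225, -0.193, 0.1851]
ee_rot: [0.0, 0.827, -0.563, -0.001]
contact_force: [-0.4, 0.0, -0.4]
width: 0.0185
```

```bash
python3 d.py .4808,.0113,.185 .4808,.0113,.05
python3 - <<'E'
from h import *
b=manip.get_image("scene")
cv2.imwrite("pics/t2.png",cv2.resize(b[150:310,170:330],(480,480),interpolation=cv2.INTER_CUBIC))
E
```

```text
t 31.4833 pos [ 0.6225 -0.193   0.1851] F [-0.37  0.03 -0.4 ] width 0.0185 tilt deg 0.13 j [-0.41  0.43  1.43 -0.    1.28  0.79]
.4808,.0113,.185 mm [-1.417e+02  2.043e+02 -1.000e-01] tool units [-0.6052  0.142   0.0015] rows>= 7
.4808,.0113,.05 mm [   0.    0. -135.] tool units [ 0.0005 -0.0005  0.3375] rows>= 4
```

View pics/t2.png

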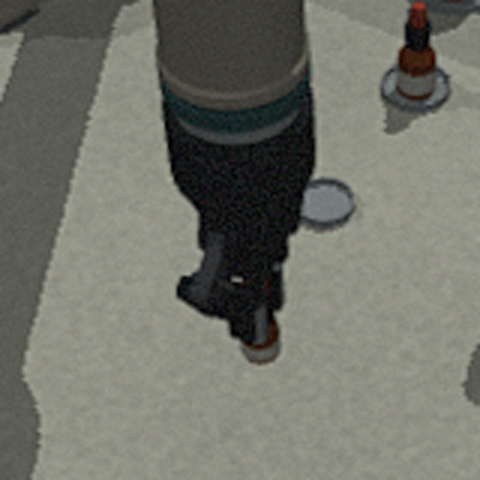

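The tiny bottle is held upright at crop (262,345). I'll carry it to the tiny dish.

Request:
send_rows(delta_pos=[[-0.02, 0.0047, 0], [-0.045, 0.0106, 0], [-0.065, 0.0153, 0], [-0.065, 0.0153, 0], [-0.065, 0.0153, 0]], angular=[[0, 0, 0], [0, 0, 0], [0, 0, 0], [0, 0, 0], [0, 0, 0]])

```text
clock: 31.95
position: [0.5605, -0.1042, 0.1847]
ee_rot: [0.0, 0.827, -0.563, -0.002]
contact_force: [0.1, 0.8, -0.5]
width: 0.019
```

Request:
send_rows(delta_pos=[[-0.065, 0.0153, 0], [-0.065, 0.0153, 0], [-0.065, 0.0153, 0], [-0.065, 0.0153, 0], [-0.04, 0.0094, 0]], angular=[[0, 0, 0], [0, 0, 0], [0, 0, 0], [0, 0, 0], [0, 0, 0]])

```text
clock: 32.37
position: [0.4888, -0.002, 0.1851]
ee_rot: [0.001, 0.827, -0.562, -0.002]
contact_force: [0.4, 0.6, 0.6]
width: 0.019
```

Request:
send_rows(delta_pos=[[-0.03, 0.007, 0], [-0.015, 0.0035, 0], [0, 0, 0], [0, 0, 0], [0, 0, 0]], angular=[[0, 0, 0], [0, 0, 0], [0, 0, 0], [0, 0, 0], [0, 0, 0]])

```text
clock: 32.78
position: [0.4826, 0.0101, 0.1863]
ee_rot: [0.0, 0.827, -0.563, 0.001]
contact_force: [-0.9, -0.4, -0.1]
width: 0.0187
```

```bash
python3 d.py .4808,.0113,.06 .4808,.0113,.0494
```

```text
t 32.7833 pos [0.4826 0.0101 0.1863] F [-0.86 -0.37 -0.09] width 0.0187 tilt deg 0.06 j [-0.12  0.18  1.8  -0.    1.16  1.07]
.4808,.0113,.06 mm [  -1.8    1.2 -126.3] tool units [-0.0047  0.0032  0.3157] rows>= 4
.4808,.0113,.0494 mm [  0.    0.  -10.6] tool units [-0.      0.      0.0265] rows>= 1
```

Request:
send_rows(delta_pos=[[-0.003, 0.002, 0.03], [0, 0, 0.06], [0, 0, 0.07], [0, 0, 0.06], [0, 0, 0.04]], angular=[[0, 0, 0], [0, 0, 0], [0, 0, 0], [0, 0, 0], [0, 0, 0]])

```text
clock: 33.2
position: [0.4801, 0.0108, 0.0801]
ee_rot: [0.001, 0.826, -0.563, -0.001]
contact_force: [-0.3, -0.1, -0.4]
width: 0.0187
```

Request:
send_rows(delta_pos=[[0, 0, 0.03], [0, 0, 0.015], [0, 0, 0], [0, 0, 0], [0, 0, 0]], angular=[[0, 0, 0], [0, 0, 0], [0, 0, 0], [0, 0, 0], [0, 0, 0]])

```text
clock: 33.62
position: [0.4814, 0.0113, 0.065]
ee_rot: [-0.0, 0.827, -0.563, 0.001]
contact_force: [-0.2, -0.5, -0.0]
width: 0.0186
```

```bash
python3 d.py .4808,.0113,.0494
python3 - <<'E'
from h import *
b=manip.get_image("scene")
cv2.imwrite("pics/t3.png",cv2.resize(b[130:250,220:340],(480,480),interpolation=cv2.INTER_CUBIC))
E
```

```text
t 33.6167 pos [0.4814 0.0113 0.065 ] F [-0.23 -0.47 -0.01] width 0.0186 tilt deg 0.11 j [-0.12  0.32  1.97 -0.    0.85  1.07]
.4808,.0113,.0494 mm [ -0.6   0.  -15.6] tool units [-0.0006  0.0015  0.039 ] rows>= 1
```

View pics/t3.png

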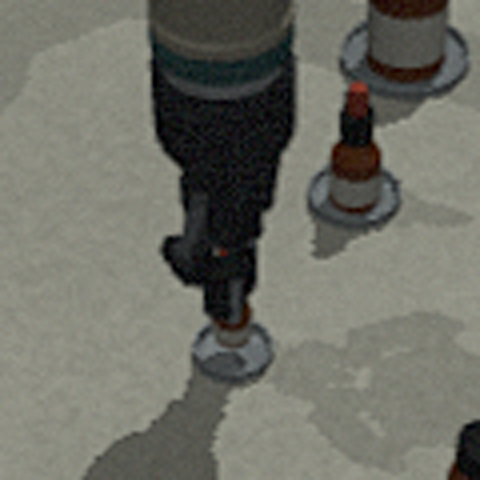

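The tiny bottle hangs over its dish at crop (235,335), still about 15 mm up. I'll lower it.

Request:
send_rows(delta_pos=[[-0.001, 0.0015, 0.012], [0, 0, 0.01], [0, 0, 0.007], [0, 0, 0.003], [0, 0, 0]], angular=[[0, 0, 0], [0, 0, 0], [0, 0, 0], [0, 0, 0], [0, 0, 0]])

```text
clock: 34.08
position: [0.4793, 0.0119, 0.0511]
ee_rot: [0.0, 0.827, -0.563, -0.0]
contact_force: [0.8, -0.5, -0.5]
width: 0.0189
```

Request:
send_rows(delta_pos=[[0, 0, 0.002], [0, 0, 0], [0, 0, 0]], angular=[[0, 0, 0], [0, 0, 0], [0, 0, 0]])

```text
clock: 34.33
position: [0.4798, 0.0118, 0.0507]
ee_rot: [0.0, 0.827, -0.563, 0.0]
contact_force: [1.1, -0.3, -0.5]
width: 0.019
```

Request:
send_rows(delta_pos=[[0, 0, 0.002], [0, 0, 0], [0, 0, 0]], angular=[[0, 0, 0], [0, 0, 0], [0, 0, 0]])

```text
clock: 34.58
position: [0.4797, 0.0118, 0.0499]
ee_rot: [0.0, 0.827, -0.563, 0.0]
contact_force: [0.2, 0.0, -0.6]
width: 0.0188
```

Request:
send_rows(delta_pos=[[0, 0, 0.0015], [0, 0, 0], [0, 0, 0]], angular=[[0, 0, 0], [0, 0, 0], [0, 0, 0]])

```text
clock: 34.83
position: [0.4798, 0.0118, 0.0494]
ee_rot: [-0.0, 0.827, -0.563, 0.0]
contact_force: [-0.6, -0.2, 2.0]
width: 0.0193
```

Contact at the predicted height. Release, retreat, and look.

Request:
send_rows(delta_pos=[[0, 0, 0], [0, 0, 0], [0, 0, 0], [0, 0, 0]], angular=[[0, 0, 0], [0, 0, 0], [0, 0, 0], [0, 0, 0]], hand=45)

```text
clock: 35.17
position: [0.4796, 0.0118, 0.0492]
ee_rot: [0.0, 0.827, -0.563, -0.0]
contact_force: [-0.1, 0.0, -0.5]
width: 0.045
```

Request:
send_rows(delta_pos=[[0, 0, -0.03], [0, 0, -0.06], [0, 0, -0.09], [0, 0, -0.09], [0, 0, -0.09]], angular=[[0, 0, 0], [0, 0, 0], [0, 0, 0], [0, 0, 0], [0, 0, 0]])

```text
clock: 35.58
position: [0.4791, 0.0119, 0.1946]
ee_rot: [0.0, 0.827, -0.563, -0.0]
contact_force: [0.7, -0.3, -0.7]
width: 0.045
```

Request:
send_rows(delta_pos=[[0.05, 0.05, -0.08], [0.05, 0.05, -0.08], [0.05, 0.05, 0], [0.05, 0.05, 0], [0, 0, 0]], angular=[[0, 0, 0], [0, 0, 0], [0, 0, 0], [0, 0, 0], [0, 0, 0]])

```text
clock: 36.0
position: [0.4336, -0.0942, 0.2565]
ee_rot: [0.002, 0.826, -0.564, 0.001]
contact_force: [0.4, 0.7, -0.1]
width: 0.0452
```

Request:
send_rows(delta_pos=[[0, 0, 0], [0, 0, 0], [0, 0, 0], [0, 0, 0], [0, 0, 0]], angular=[[0, 0, 0], [0, 0, 0], [0, 0, 0], [0, 0, 0], [0, 0, 0]])

```text
clock: 36.42
position: [0.4354, -0.0899, 0.2554]
ee_rot: [0.0, 0.827, -0.562, -0.0]
contact_force: [-0.2, -0.5, 0.3]
width: 0.045
```

```bash
python3 d.py
python3 - <<'E'
from h import *
for n in("top","scene"): cv2.imwrite(f"pics/{n}9.png",manip.get_image(n))
t=cv2.imread("pics/top9.png");s=cv2.imread("pics/scene9.png")
def near(im,pt,rad):
    b,g,r=[x.astype(int) for x in cv2.split(im)]
    w=((r>85)&(r-g>42)&(r>1.9*g)).astype(float);yy,xx=np.mgrid[:im.shape[0],:im.shape[1]]
    w*=(np.hypot(xx-pt[0],yy-pt[1])<rad)
    return np.array([(xx*w).sum(),(yy*w).sum()])/max(w.sum(),1),w.sum()
for nm,x,y,h in(("tiny",.4808,.0113,.075),("small",.4464,.1652,.095),("medium",.6228,.178,.115),("large",.3787,.3005,.135)):
    p=[x,y,h-.002];a,n1=near(t,proj("top",p),8);b,n2=near(s,proj("scene",p),8)
    X,e=tri(a,b);print(nm,n1,n2,X.round(4),e.round(4),"off dish mm",((X[:2]-[x,y])*1000).round(1))
E
```

```text
t 36.4167 pos [ 0.4354 -0.0899  0.2554] F [-0.19 -0.51  0.3 ] width 0.045 tilt deg 0.04 j [-0.36  0.07  1.75  0.    1.32  0.83]
tiny 21.0 8.0 [0.4802 0.0118 0.0714] 0.0001 off dish mm [-0.6  0.5]
small 21.0 7.0 [0.4473 0.1648 0.0913] 0.0009 off dish mm [ 0.9 -0.4]
medium 15.0 9.0 [0.6235 0.179  0.1108] 0.0 off dish mm [0.7 1. ]
large 19.0 5.0 [0.3796 0.3006 0.1305] 0.0006 off dish mm [0.9 0.1]
```

View pics/top9.png

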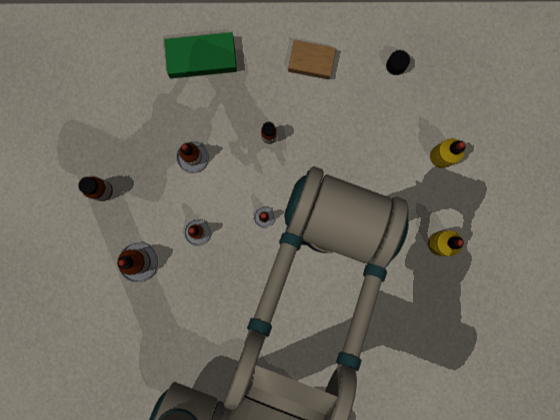

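View pics/scene9.png

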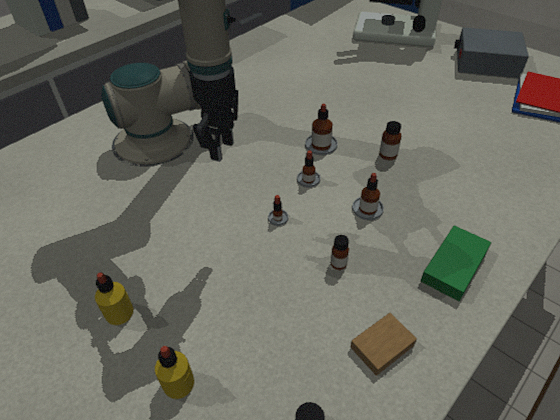

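All four stand in their dishes: scene (322,135), (309,175), (370,198) and (278,212). The capped and yellow bottles are at the same pixels as before, so I'm handing in.

```bash
python3 -c "
from rig import manip;print(manip.sign_off())"
```

```text
the job is handed in; nothing more can be done
None
```

All four amber dropper bottles are upright in the dish of their own size rank. I moved them in the order medium, large, small, tiny, gripping each by the collar, and handed the job in at about 36.5 s.

- **Setting down:** each bottle was lowered in small steps until a light contact of 1.4–3 N, at the height expected for the dish floor, before I released it.
- **Final position:** in both cameras, every bulb is within about 1.2 mm of its dish centre and at the height it should have when the bottle stands flat.
- **Other objects:** the two flat-capped bottles and the two yellow look-alikes are at the same pixels as in the first pictures, and nothing fell over.
- **Forces:** no reading I took at the tool was above about 3.1 N. These were taken at the end of each move, not continuously.

No check failed. The only mismatch was the gripper opening, which read 1.2–1.9 mm below the stated collar diameter on all four bottles; the grips held.

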